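Fill the polishing holder and clamp it in the quick-release vise

TASK

The wooden polishing holder lies loose between the open jaws of the quick-release vise: put a spare resin mount from the cork mat, standing upright, into every pocket of the holder that is empty, leaving the mounts already in it in their pockets and any spares left over at the mat. To clamp the holder, press the vise's quick-release lever down, keep it pressed while you slide the moving jaw up to within a few millimetres of the holder, let the lever spring back up, and then crank the screw clockwise until the holder is pinched tight between both jaws, about one and a half turns past the first pinch. Do not disturb the bowl or the flask.

Things in the scene. Friction and masses are not known exactly. Their poses are not given: they have to be found in the camera images.
- vise: Grey bench vise, fixed; base 200 x 190 mm, jaws 150 wide, tops 128 mm up. Origin on the bench under the middle of the fixed jaw's clamping face. x is the slide direction, from the moving jaw to the fixed jaw (roughly away from the robot), y left, z up. The holder lies on a bed (228 mm wide) 100 mm above the bench, at x below 0, between the jaws; the moving jaw starts 40 to 75 mm short of it.
- jaw_plate: Black rubber-faced plate of the moving jaw, 146 wide x 25 high mm. Origin at the middle of its clamping face, axes like the vise's. It is sprung: once the holder touches both jaws the plate is pushed back into the jaw, up to 8 mm at 15 N per mm, which makes the clamping force (tight: over 25 N).
- lever (a joint): Angle of the quick-release lever, rad: 0 up, 0.19 fully down; pressed from 0.10, released below 0.03; springs back by itself. While pressed, the whole moving side (carriage with lever, jaw, screw, crank) slides along the vise's x with about 2 N (75 mm); let up, a half-nut drops into the nearest notch of a 7 mm rack and locks it (with 1 mm of play; it may shift up to 4 mm).
- lever_tab (a point): Grip point of the lever: a dark steel bar sticking out to the left of the carriage, ending in an upright tab 12 mm thick (vise x), 24 mm wide (y), 50 mm tall, its top 18 mm above this point. It turns about a line along x, 75 mm to the right and 26 mm below. Pressing the tab down 9 to 13 mm takes 5 to 8 N. Pinched along x, it can be pressed down and pushed along x in one grip.
- crank (a joint): Angle of the screw's crank, rad: 0 as found (handle straight up), at most 42. Grows (tightens) clockwise as seen from the robot looking along the vise's x; each turn (6.28) advances the jaw 4.0 mm out of the carriage. Needs about 0.25 N m and stays where it is left. The screw alone (27 mm) cannot reach the holder from the start.
- crank_pin (a point): Middle of the crank's round wooden handle, 14 mm thick, 45 mm long, along the vise's x. At crank angle a it is at vise y = -0.040 sin a, z = 0.085 + 0.040 cos a (m), and 167.5 mm behind (-x) the face of the unpressed jaw plate. It can be held from above and led round in full circles; the handle spins freely on its spindle.
- holder: Loose plain wooden holder, 56 (x) x 241 (y) x 40 mm high, 0.4 kg, with a row of five square pockets 41 x 41 mm, 10 mm deep, 47 mm apart along y. It lies on the vise's bed, y along the jaws, 2 to 6 mm from the fixed jaw. Origin at the middle of its underside.
- mat: Cork mat, fixed, 200 x 200 x 3 mm. Origin at the middle of its underside.
- bowl: White ceramic bowl full of set plaster, 120 mm across, 55 mm high, not to be disturbed. Origin at the middle of its underside.
- flask: Pink flask, 72 mm across, 170 mm high, not to be disturbed. Origin at the middle of its underside.
- pocket0 (a point): Centre of the floor of pocket 0 of the holder, 30 mm above the holder's underside and 10 mm below its top (left; 0 is the leftmost, at vise +y, 4 the rightmost).
- pocket1 (a point): Centre of the floor of pocket 1 of the holder, 30 mm above the holder's underside and 10 mm below its top (left; 0 is the leftmost, at vise +y, 4 the rightmost).
- pocket2 (a point): Centre of the floor of pocket 2 of the holder, 30 mm above the holder's underside and 10 mm below its top (middle; 0 is the leftmost, at vise +y, 4 the rightmost).
- pocket3 (a point): Centre of the floor of pocket 3 of the holder, 30 mm above the holder's underside and 10 mm below its top (right; 0 is the leftmost, at vise +y, 4 the rightmost).
- pocket4 (a point): Centre of the floor of pocket 4 of the holder, 30 mm above the holder's underside and 10 mm below its top (right; 0 is the leftmost, at vise +y, 4 the rightmost).
- mount0: Resin mount, a plain white disc 36 mm in diameter and 30 mm high with a bit of potsherd in its top face, 0.04 kg, standing in pocket 0 from the start, or absent. Origin at the middle of its underside.
- mount1: Resin mount, a plain white disc 36 mm in diameter and 30 mm high with a bit of potsherd in its top face, 0.04 kg, standing in pocket 1 from the start, or absent. Origin at the middle of its underside.
- mount2: Resin mount, a plain white disc 36 mm in diameter and 30 mm high with a bit of potsherd in its top face, 0.04 kg, standing in pocket 2 from the start, or absent. Origin at the middle of its underside.
- mount3: Resin mount, a plain white disc 36 mm in diameter and 30 mm high with a bit of potsherd in its top face, 0.04 kg, standing in pocket 3 from the start, or absent. Origin at the middle of its underside.
- mount4: Resin mount, a plain white disc 36 mm in diameter and 30 mm high with a bit of potsherd in its top face, 0.04 kg, standing in pocket 4 from the start, or absent. Origin at the middle of its underside.
- spare0: Spare resin mount, same as those in the holder (36 mm diameter, 30 mm high), standing on the cork mat. Origin at the middle of its underside.
- spare1: Spare resin mount, same as those in the holder (36 mm diameter, 30 mm high), standing on the cork mat. Origin at the middle of its underside.
- spare2: Spare resin mount, same as those in the holder (36 mm diameter, 30 mm high), standing on the cork mat. Origin at the middle of its underside.
- spare3: Spare resin mount, same as those in the holder (36 mm diameter, 30 mm high), standing on the cork mat. Origin at the middle of its underside.
Things that resemble listed ones, but are neither listed nor needed, are in the scene too. What is meant by the holder is not turquoise, and is the larger of those in its own colour.

How it is judged:
By the outcome, as a careful person would: the job done as asked, in the order asked, and still so for the second after the job is handed in, with the robot touching nothing.
Of mount0, mount1, mount2, mount3, mount4 only 1 to 2 are there at a start; the rules pass over those that are not, and their reading is None.
At some moment in a run one of spare0, spare1, spare2, spare3 may be knocked a few centimetres aside while the robot is not near it.
Once in a run the grip may slacken for a moment while it holds something.
It also fails if it takes over 200 s, if anything falls off the work surface, if the arm or the gripper's body presses on something with over 40 N, if the wrist force passes 120 N, or if a joint passes its speed limit or range.

ROBOT

A 6-joint arm with a two-finger parallel gripper is mounted at the origin on the work surface. World frame = base frame: x ahead of the robot, y to its left, z up, the work surface at z = 0. Lengths are in m, angles in rad, forces in N, time in s.
With the tool pointing down it reaches from about 0.3 to 0.875 m from the base axis. Payload 6.4 kg.
Tool frame: the origin (TCP) lies on the centre line of the jaws, within the pads' length; the fingertips stand 22 mm ahead of it and the grasp point (between the pads) lies 3 mm ahead of it (arm.tip_reach is the distance from the TCP to the fingertips, in m); z points along the fingers, y is the line along which they close (so a half turn about z gives the same grasp; the last joint's range is limited). The gripper opens to 85 mm and grips with 20 to 120 N. Pads are 22 mm wide; open, the fingers measure 114 mm over their backs; the gripper's body (76 mm by 85 mm) begins 54 mm behind the grasp point. The pads swing forward as they close: fully open they stand 13 mm farther back than shut.
Start: joints at [1.094, 0.181, 1.607, -0, 1.354, -0.206], TCP at [0.154, 0.554, 0.253] pointing down, gripper open.
Joint ranges: [-2.99, 2.99], [-0.89, 2.07], [0.3, 2.58], [-1.14, 4.28], [0, 2.63], [-3.12, 3.12]. Speed limits (rad/s): [2.57, 2.57, 3.01, 3.14, 3.14, 3.14].

INTERFACE

Orientations are given as a unit quaternion [w, x, y, z].
In Python, from station import arm, capture, camera_model, order gives the robot as it stands. The module is installed in compiled form; this text tells all that it offers.
- The arm moves only by the tool step_arm, never from a script. Its argument "steps" is a list of rows, each an object of numbers: "ax", "ay", "az": the turn, a rotation vector about the tool's x, y, z in rad; "x", "y", "z": the shift along the tool's x, y, z in cm; "jaw": the closure in counts, from 0 (fully open) to 255 (shut). In form: [{"ax": .., "ay": .., "az": .., "x": .., "y": .., "z": .., "jaw": ..}, ...]. A call has 1 to 12 rows; each row shifts and turns the commanded pose from where the row before left it, along the tool's axes as they then stand; what a row does not reach is not made up. A row lasts 1/10 s, in which the tool goes at most 50 mm and 8.59 degrees, less where a joint would pass 70% of its speed; a pose out of reach is approached as far as the arm can. A call is refused whole if a number of a shift passes 5 or a number of a turn 0.15, either way. A call with a gripper value outside its range is refused whole. The fingers move at their own pace and stop on an object; the grip force is fixed at half the most. Time passes only in rows, so rows that do not move let the fingers close. It gives the time, the measured TCP pose, the force, the opening and the grip force at its end, in the units of the state.
- arm.get_state(): the state, without advancing time (a new reading comes with each control period).
- capture(name): name is "side" or "top" or "wrist"; returns (picture, depth): 384x512x3 uint8, red, green, blue; 384x512 float32, m along the optical axis (not along the pixel's ray), 0 where there is no reading.
- camera_model(name): a dict with "K" (3x3 intrinsics, pixels), "dist_coeffs" ([k1, k2, p1, p2, k3] as OpenCV has them; the pictures are not rectified), "origin" and "orientation" of the camera in the world. Camera axes: x right, y up, looking along -z (the intrinsics and any distortion apply to the point x, -y, -z); pixel columns grow to the right and rows downward; lengths in m; the calibration is good to about 2 mm. A picture is of the moment at which its call begins: read the wrist's pose just before it. camera_model takes no time and is no camera call; for the wrist camera it gives the pose at the moment of the call.
- order.finish_job(): hands the job in; it is judged then, once.
The state is a dict: "time": time; "joint_pos": joint angles; "qvel": joint speeds; "effort": joint torques, N m; "position": TCP position; "ee_rot": TCP orientation; "ft_force": force on the tool from outside, world axes, zero at the start; "wrist_torque": the same for the moment, N m; "finger_gap": finger opening in m; "grasp_force": force on a finger pad.
Only numpy, scipy, OpenCV 4.12 (cv2) and the standard library are available. Lean on these libraries where they do the work, as an engineer would, in place of code of your own. Each camera call takes 0.05 s, during which the arm holds its last target. There are 200 camera calls.

## Working session

There is one attempt and no reset: what is moved stays moved. The work goes in short steps, Python scripts to look and compute and a tool call to move; the robot and the scene stay as the last step left them, time stands still between calls to the robot, and variables do not carry over. Pictures are saved under pics/ and viewed, at most 17 in all, crops included, and the job is handed in when it is done.

Besides the shell and the picture viewer there is one more tool, called after "Call:" as name([rows], argument=value, ...), one row to a line, values as JSON. step_arm: Moves the arm, as the interface text tells. Its arguments: {"type":"object","properties":{"steps":{"type":"array","items":{"type":"object","properties":{"ax":{"type":"number"},"ay":{"type":"number"},"az":{"type":"number"},"x":{"type":"number"},"y":{"type":"number"},"z":{"type":"number"},"jaw":{"type":"number"}}}}},"required":["steps"]}

```bash
mkdir -p pics
cat > h.py <<'E'
import numpy as np, cv2
from scipy.spatial.transform import Rotation as R
from station import arm, capture, camera_model, order
def rot(q): return R.from_quat([q[1],q[2],q[3],q[0]]).as_matrix()
def shot(name,fn=None):
    m=camera_model(name); p,d=capture(name)
    if fn: cv2.imwrite('pics/'+fn,p[:,:,::-1])
    return p,d,m
def rays(m,uv):
    uv=np.asarray(uv,float).reshape(-1,1,2)
    n=cv2.undistortPoints(uv,np.array(m['K']),np.array(m['dist_coeffs'])).reshape(-1,2)
    c=np.c_[n[:,0],-n[:,1],-np.ones(len(n))]
    return np.array(m['origin']),c@rot(m['orientation']).T
def onz(m,uv,z):
    o,r=rays(m,uv); return o+r*((z-o[2])/r[:,2])[:,None]
def cloud(m,d):
    v,u=np.mgrid[0:d.shape[0],0:d.shape[1]]
    o,r=rays(m,np.c_[u.ravel(),v.ravel()])
    return (o+r*d.reshape(-1,1)).reshape(*d.shape,3)
E
python3 - <<'E'
from h import *
for n in ('top','side','wrist'):
    p,d,m=shot(n,n+'0.png'); print(n,np.round(m['origin'],3),np.round(rot(m['orientation']),2).tolist(),np.round(m['K'],0).tolist())
    np.savez(n+'0.npz',p=p,d=d)
s=arm.get_state();print(s)
print(arm.tip_reach)
E
```

```text
top [0.497 0.005 1.147] [[-0.03, 1.0, -0.09], [-1.0, -0.03, -0.03], [-0.03, 0.09, 1.0]] [[367.0, 0.0, 258.0], [0.0, 367.0, 195.0], [0.0, 0.0, 1.0]]
side [ 0.544 -0.676  0.697] [[1.0, 0.06, -0.08], [-0.1, 0.64, -0.76], [0.01, 0.76, 0.65]] [[353.0, 0.0, 255.0], [0.0, 353.0, 195.0], [0.0, 0.0, 1.0]]
wrist [0.089 0.573 0.373] [[0.27, -0.93, -0.26], [0.96, 0.26, 0.07], [-0.0, -0.27, 0.96]] [[278.0, 0.0, 255.0], [0.0, 278.0, 189.0], [0.0, 0.0, 1.0]]
{'time': 0.15, 'joint_pos': array([ 1.09370857e+00,  1.81353415e-01,  1.60771366e+00,  4.00060006e-05,
        1.35380802e+00, -2.06312997e-01]), 'qvel': array([-0.00154031, -0.00441732, -0.00245828, -0.00024311,  0.00026546,
        0.00034146]), 'effort': array([ 3.54287658e-04, -4.45270121e+01, -3.51690245e+01, -3.00724132e-04,
        5.97281105e-03,  7.66563858e-06]), 'position': array([0.15360904, 0.55372674, 0.25263189]), 'ee_rot': array([-2.33268687e-04,  1.34978407e-01,  9.90848332e-01, -5.97605390e-04]), 'ft_force': array([ 0.1466072 , -0.73214515, -0.0668865 ]), 'wrist_torque': array([-0.01885589, -0.04120776,  0.02086224]), 'grasp_force': 0.0, 'finger_gap': 0.08531755319157555}
0.022
```

View pics/top0.png

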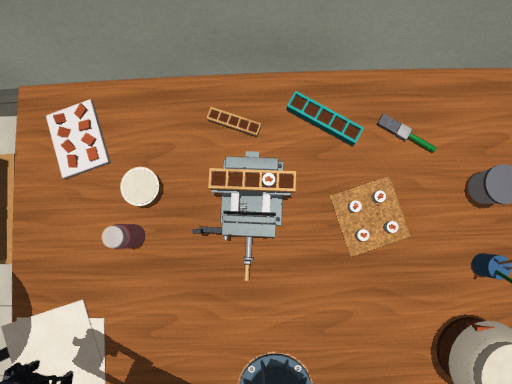

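View pics/side0.png

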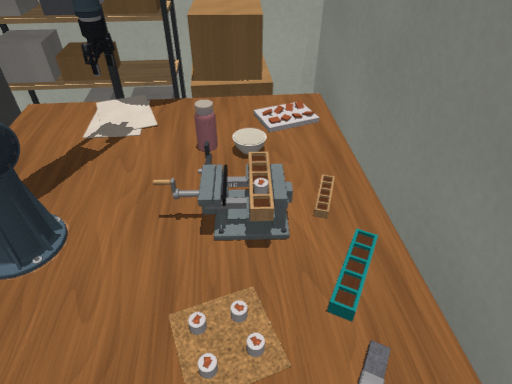

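Top view: the vise is in the middle. The holder lies around (252,181), with one mount in pocket 3 at (269,180). Four spares stand on the mat at (355,206), (380,197), (363,235) and (392,227). The lever tab is near (197,231), the crank handle near (247,275), the bowl at (140,187) and the flask at (117,236). The side view agrees.

```bash
python3 - <<'E'
from h import *
z=np.load('top0.npz');p,d=z['p'],z['d'];m=camera_model('top')
C=cloud(m,d);Z=C[...,2]
print('bench z',np.median(Z[300:340,150:200]), 'mat',np.median(Z[215:220,365:380]))
hsv=cv2.cvtColor(p,cv2.COLOR_RGB2HSV)
# holder outline: top plane
win=np.zeros(Z.shape,bool);win[160:200,200:305]=1
mk=((Z>.128)&(Z<.15)&win&(hsv[...,1]>90)).astype(np.uint8)
pts=np.argwhere(mk)[:,::-1]
w=onz(m,pts,.14)[:,:2]
r=cv2.minAreaRect(w.astype(np.float32)); print('holder',r)
# white discs
wm=((hsv[...,1]<60)&(hsv[...,2]>150)).astype(np.uint8)
for (u,v,zt) in [(355,206,.033),(380,197,.033),(363,235,.033),(392,227,.033),(269,180,.16)]:
    sub=np.zeros_like(wm);sub[v-11:v+12,u-11:u+12]=wm[v-11:v+12,u-11:u+12]
    c,_=cv2.findContours(sub,cv2.RETR_EXTERNAL,cv2.CHAIN_APPROX_NONE);c=max(c,key=cv2.contourArea)
    (cx,cy),rad=cv2.minEnclosingCircle(c);
    ww=onz(m,[[cx,cy]],zt)[0]; print('disc',(u,v),(round(cx,1),round(cy,1)),round(rad,1),np.round(ww,4),'Zmed',np.median(Z[v-3:v+4,u-3:u+4]))
# heights grids
for (a,b,c,e,n) in [(222,240,190,230,'lever'),(262,284,240,256,'crank'),]:
    print(n);
    for v in range(a,b,2): print(v,[int(1000*x) for x in Z[v,c:e:2]])
for n,u,v in [('bowl',140,187),('flask',117,236)]: print(n,np.round(C[v,u],3))
# carriage/vise: columns heights along u=250
print([(v,int(C[v,228,0]*1000),int(Z[v,228]*1000)) for v in range(150,240,2)])
E
python3 - <<'E'
import cv2
p=cv2.imread('pics/top0.png')[145:290,185:310]
q=cv2.imread('pics/side0.png')[135:245,145:300]
cv2.imwrite('pics/topc.png',cv2.resize(p,None,fx=4,fy=4,interpolation=cv2.INTER_CUBIC))
cv2.imwrite('pics/sidec.png',cv2.resize(q,None,fx=5,fy=5,interpolation=cv2.INTER_CUBIC))
E
```

```text
bench z 0.0005648982738407637 mat 0.003415386662500852
holder ((0.6291740536689758, 0.04781949520111084), (0.24124500155448914, 0.057105012238025665), 86.08968353271484)
disc (355, 206) (355.2, 205.8) 5.9 [ 0.5522 -0.2599  0.033 ] Zmed 0.03312357794074572
disc (380, 197) (379.6, 195.6) 5.9 [ 0.581  -0.3362  0.033 ] Zmed 0.033111024024621294
disc (363, 235) (363.0, 234.8) 6.1 [ 0.4642 -0.2792  0.033 ] Zmed 0.0335467659279991
disc (392, 227) (392.3, 226.4) 5.9 [ 0.4864 -0.3697  0.033 ] Zmed 0.033158357446364084
disc (269, 180) (268.4, 178.6) 6.6 [0.6267 0.0014 0.16  ] Zmed 0.16063893126265594
lever
222 [-1, 2, -4, 0, 5, -1, -2, -2, -3, 1, 2, -1, 0, -1, 2, 21, 126, 126, 126, 132]
224 [0, 0, 1, 2, 0, 1, 2, 4, -3, 1, 1, 0, 0, 0, 1, 1, 127, 127, 129, 132]
226 [-1, -2, 4, 1, 1, -2, -4, 0, 0, 0, 0, 3, -4, 5, 0, 2, 133, 130, 127, 126]
228 [-1, -5, 1, -3, 0, 120, 121, 120, 118, 119, 121, 121, 119, 120, 124, 119, 130, 128, 129, 129]
230 [2, 157, 156, 159, 158, 157, 131, 119, 120, 119, 120, 118, 122, 119, 121, 122, 129, 125, 127, 128]
232 [2, 157, 155, 154, 1147, 156, 128, 2, 123, 121, 120, 117,
[... 763 characters left out ...]
), (156, 699, 127), (158, 693, 128), (160, 687, 127), (162, 681, 128), (164, 675, 130), (166, 670, 125), (168, 665, 126), (170, 656, 142), (172, 653, 130), (174, 647, 129), (176, 641, 130), (178, 636, 129), (180, 630, 131), (182, 624, 130), (184, 619, 128), (186, 612, 138), (188, 606, 139), (190, 605, 98), (192, 599, 99), (194, 601, 20), (196, 595, 19), (198, 588, 23), (200, 582, 20), (202, 576, 19), (204, 570, 18), (206, 564, 20), (208, 557, 18), (210, 551, 22), (212, 540, 125), (214, 539, 19), (216, 529, 129), (218, 524, 127), (220, 518, 128), (222, 513, 132), (224, 507, 132), (226, 501, 126), (228, 496, 129), (230, 490, 128), (232, 485, 132), (234, 479, 128), (236, 471, 0), (238, 465, 0)]
```

View pics/topc.png

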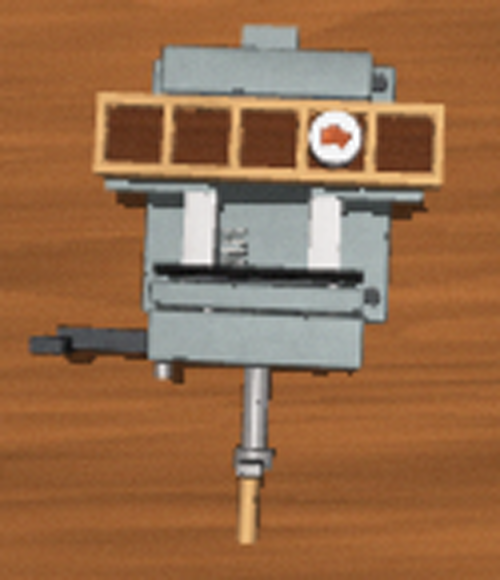

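View pics/sidec.png

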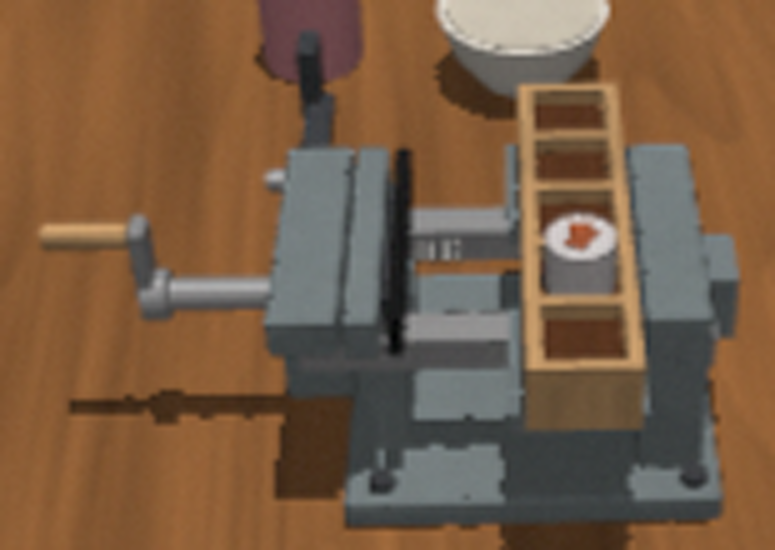

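The tight crops confirm the layout: pockets 0, 1, 2 and 4 are empty and pocket 3 is filled. The black plate edge is at crop row 272, the tab at about (48,343) and the handle at about (248,510). The holder rectangle measures 241 x 57 mm and its pocket-3 disc fits, so I'll turn the tool to the vise's yaw and move above the holder for a close look.

Call:
step_arm([
  {"az": 0.137,"z": -0.5},
  {"az": 0.137,"z": -0.5},
  {"az": 0.137,"z": -0.5},
  {"az": 0.137,"z": -0.5},
  {"az": 0.137,"z": -0.5},
  {"az": 0.137,"z": -0.5},
  {"az": 0.137,"z": -0.5},
  {"az": 0.137,"z": -0.5},
  {"az": 0.137,"z": -0.5},
  {"az": 0.137,"z": -0.5},
])

```text
$.steps[0]: bad value
```

Call:
step_arm([
  {"x": -3.1,"y": 3.4},
  {"x": -3.1,"y": 3.4},
  {"x": -3.1,"y": 3.4},
  {"x": -3.1,"y": 3.4},
  {"x": -3.1,"y": 3.4},
  {"x": -3.1,"y": 3.4},
  {"x": -3.1,"y": 3.4},
  {"x": -3.1,"y": 3.4},
  {"x": -3.1,"y": 3.4},
  {"x": -3.1,"y": 3.4},
  {"x": -3.1,"y": 3.4},
  {"x": -3.1,"y": 3.4},
])

```text
$.steps[0]: bad value
```

Call:
step_arm([
  {"x": -3.0,"y": 3.4},
  {"x": -3.0,"y": 3.4},
  {"x": -3.0,"y": 3.4},
  {},
  {},
])

```text
$.steps[0]: bad value
```

Run:
```python
from h import *
s=arm.get_state();print(s['position'],s['ee_rot'],s['joint_pos'],s['ft_force'])
p,d,m=shot('wrist','w1.png');np.savez('w1.npz',p=p,d=d,allow_pickle=True)
C=cloud(m,d);print(m['origin'],np.round(rot(m['orientation']),3).tolist())
Z=C[...,2]; print('bench',np.median(Z[Z<.02]))
np.save('w1C.npy',C)
```

```text
[0.15360904 0.55372674 0.25263189] [-2.33268687e-04  1.34978407e-01  9.90848332e-01 -5.97605390e-04] [ 1.09370857e+00  1.81353415e-01  1.60771366e+00  4.00060006e-05
  1.35380802e+00 -2.06312997e-01] [ 0.1466072  -0.73214515 -0.0668865 ]
[0.08921037 0.5732707  0.37262089] [[0.267, -0.929, -0.256], [0.964, 0.257, 0.074], [-0.003, -0.266, 0.964]]
bench -2.1822167475898935e-05
```

View pics/w1.png

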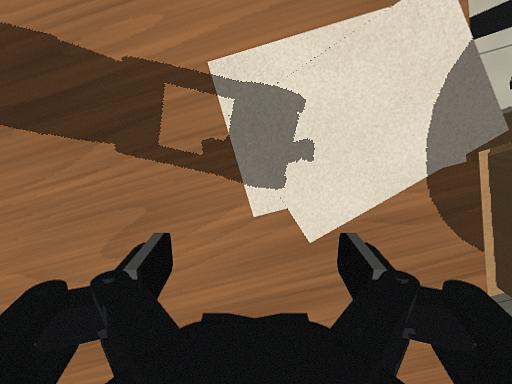

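The moves were refused because every key must be given. The wrist picture shows bench, paper and the fingers filling the lower part (rows below 230), so the target must lie on the tool's +x side. I'll stop further right.

Call:
step_arm([
  {"ax": 0,"ay": 0,"az": 0.137,"x": 0,"y": 0,"z": -0.7,"jaw": 0},
  {"ax": 0,"ay": 0,"az": 0.137,"x": 0,"y": 0,"z": -0.7,"jaw": 0},
  {"ax": 0,"ay": 0,"az": 0.137,"x": 0,"y": 0,"z": -0.7,"jaw": 0},
  {"ax": 0,"ay": 0,"az": 0.137,"x": 0,"y": 0,"z": -0.7,"jaw": 0},
  {"ax": 0,"ay": 0,"az": 0.137,"x": 0,"y": 0,"z": -0.7,"jaw": 0},
  {"ax": 0,"ay": 0,"az": 0.137,"x": 0,"y": 0,"z": -0.7,"jaw": 0},
  {"ax": 0,"ay": 0,"az": 0.137,"x": 0,"y": 0,"z": -0.7,"jaw": 0},
  {"ax": 0,"ay": 0,"az": 0.137,"x": 0,"y": 0,"z": -0.7,"jaw": 0},
  {"ax": 0,"ay": 0,"az": 0.137,"x": 0,"y": 0,"z": -0.7,"jaw": 0},
  {"ax": 0,"ay": 0,"az": 0.137,"x": 0,"y": 0,"z": -0.7,"jaw": 0},
])

```text
time: 1.2
position: [0.1537, 0.5539, 0.3233]
ee_rot: [0.0, 0.733, 0.68, -0.0]
ft_force: [0.9, 0.2, -1.1]
finger_gap: 0.0858
grasp_force: 0.0
```

Call:
step_arm([
  {"ax": 0,"ay": 0,"az": 0,"x": -3.3,"y": 2.9,"z": 0,"jaw": 0},
  {"ax": 0,"ay": 0,"az": 0,"x": -3.3,"y": 2.9,"z": 0,"jaw": 0},
  {"ax": 0,"ay": 0,"az": 0,"x": -3.3,"y": 2.9,"z": 0,"jaw": 0},
  {"ax": 0,"ay": 0,"az": 0,"x": -3.3,"y": 2.9,"z": 0,"jaw": 0},
  {"ax": 0,"ay": 0,"az": 0,"x": -3.3,"y": 2.9,"z": 0,"jaw": 0},
  {"ax": 0,"ay": 0,"az": 0,"x": -3.3,"y": 2.9,"z": 0,"jaw": 0},
  {"ax": 0,"ay": 0,"az": 0,"x": -3.3,"y": 2.9,"z": 0,"jaw": 0},
  {"ax": 0,"ay": 0,"az": 0,"x": -3.3,"y": 2.9,"z": 0,"jaw": 0},
  {"ax": 0,"ay": 0,"az": 0,"x": -3.3,"y": 2.9,"z": 0,"jaw": 0},
  {"ax": 0,"ay": 0,"az": 0,"x": -3.3,"y": 2.9,"z": 0,"jaw": 0},
])

```text
time: 2.2
position: [0.4207, 0.203, 0.3234]
ee_rot: [0.0, 0.731, 0.682, 0.0]
ft_force: [1.3, 0.4, -0.0]
finger_gap: 0.0853
grasp_force: 0.0
```

Call:
step_arm([
  {"ax": 0,"ay": 0,"az": 0,"x": -3.3,"y": 2.9,"z": 0,"jaw": 0},
  {"ax": 0,"ay": 0,"az": 0,"x": -3.3,"y": 2.9,"z": 0,"jaw": 0},
  {"ax": 0,"ay": 0,"az": 0,"x": -3.3,"y": 2.9,"z": 0,"jaw": 0},
  {"ax": 0,"ay": 0,"az": 0,"x": -3.3,"y": 2.9,"z": 0,"jaw": 0},
  {"ax": 0,"ay": 0,"az": 0,"x": -3.3,"y": 2.9,"z": 0,"jaw": 0},
  {"ax": 0,"ay": 0,"az": 0,"x": -3.3,"y": 2.9,"z": 0,"jaw": 0},
  {"ax": 0,"ay": 0,"az": 0,"x": -3.3,"y": 2.9,"z": 0,"jaw": 0},
  {"ax": 0,"ay": 0,"az": 0,"x": -3.3,"y": 2.9,"z": 0,"jaw": 0},
  {"ax": 0,"ay": 0,"az": 0,"x": 0,"y": 0,"z": 0,"jaw": 0},
  {"ax": 0,"ay": 0,"az": 0,"x": 0,"y": 0,"z": 0,"jaw": 0},
])

```text
time: 3.2
position: [0.6328, -0.0757, 0.3221]
ee_rot: [-0.001, 0.732, 0.681, -0.0]
ft_force: [-0.2, 0.6, -0.0]
finger_gap: 0.0853
grasp_force: 0.0
```

Run:
```python
from h import *
s=arm.get_state();print(s['time'],s['position'],s['ee_rot'],s['joint_pos'],s['ft_force'])
p,d,m=shot('wrist','w1.png')
C=cloud(m,d);print(m['origin'],np.round(rot(m['orientation']),3).tolist())
np.savez('w1.npz',p=p,C=C)
```

```text
3.2 [ 0.6328408  -0.07570295  0.32213804] [-9.91693722e-04  7.31990973e-01  6.81313496e-01 -3.89796562e-04] [-3.05096697e-01  2.73929253e-01  1.35691997e+00  3.01331562e-04
  1.51285319e+00 -2.33430302e-01] [-0.20001608  0.62175311 -0.01884257]
[ 0.63843297 -0.00714964  0.44218881] [[0.997, 0.068, 0.021], [-0.071, 0.961, 0.266], [-0.002, -0.267, 0.964]]
```

View pics/w1.png

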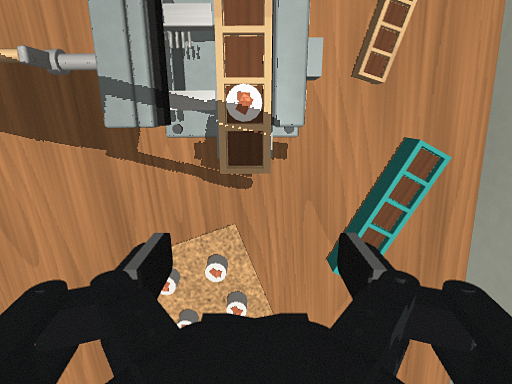

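The wrist view shows the right part of the holder: the pocket-3 mount at (243,103), pocket 4 around (245,148), the black plate edge at about (160,60) and the mat below. Next I'll measure holder edges and vise yaw here, compare with the top view, and locate tab, handle and plate.

Run:
```python
from h import *
w=np.load('w1.npz');p,C=w['p'],w['C'];m=camera_model('wrist')
Z=C[...,2]
mk=(Z>.134)&(Z<.146); mk[:,:205]=0;mk[:,285:]=0;mk[185:]=0
def edge(sel,sign,plane):
    L=[]
    for v in range(*sel):
        u=np.flatnonzero(mk[v]);
        if len(u)>2: L.append((u[0]-.5 if sign<0 else u[-1]+.5,v))
    q=onz(m,L,plane)[:,:2]; vx,vy,x0,y0=cv2.fitLine(q.astype(np.float32),cv2.DIST_HUBER,0,.001,.001).ravel()
    return np.array([x0,y0]),np.array([vx,vy])*np.sign(vy)
for s in(-1,1):
    c,v=edge((5,165),s,.14);print('edge',s,'x at y=0:',c[0]-v[0]/v[1]*c[1],'yaw',np.degrees(np.arctan2(-v[0],v[1])))
mm=mk.copy();mm[:140]=0;vv=[np.flatnonzero(mk[:,u]).max()+.5 for u in range(228,262)]
q=onz(m,np.c_[np.arange(228,262),vv],.14);print('end',q[[0,16,33]])
hsv=cv2.cvtColor(p,cv2.COLOR_RGB2HSV)
wm=((hsv[...,1]<60)&(hsv[...,2]>150)&(Z>.15)).astype(np.uint8)
c,_=cv2.findContours(wm,0,1);c=max(c,key=cv2.contourArea);print('mount3',onz(m,[cv2.minEnclosingCircle(c)[0]],.16))
# top view: vise
z=np.load('top0.npz');p,d=z['p'],z['d'];m=camera_model('top');C=cloud(m,d);Z=C[...,2];hsv=cv2.cvtColor(p,cv2.COLOR_RGB2HSV)
def rect(n,mk,zz):
    u=np.argwhere(mk)[:,::-1];q=onz(m,u,zz)[:,:2].astype(np.float32);r=cv2.minAreaRect(q);print(n,len(u),np.round(r[0],4),np.round(r[1],4),r[2], 'mean',q.mean(0))
U=np.zeros(Z.shape,bool)
k=U.copy();k[225:238,186:207]=1;rect('tab',k&(Z>.145)&(Z<.2),.158)
k=U.copy();k[262:290,240:256]=1;rect('handle',k&(Z>.115)&(Z<.15),.132)
k=U.copy();k[205:236,217:285]=1;k&=(Z>.115)&(Z<.14);rect('movjaw',k,.128)
k=U.copy();k[150:170,217:282]=1;k&=(Z>.115)&(Z<.137);rect('fixjaw',k,.128)
k=U.copy();k[205:222,215:285]=1;k&=(hsv[...,2]<50)&(Z>.1)
rect('plate',k,.128)
for v in range(204,224): print(v,''.join('#' if a else '.' for a in k[v,218:284]), p[v,250].tolist())
```

```text
edge -1 x at y=0: 0.59871924 yaw -3.7598388
edge 1 x at y=0: 0.6548753 yaw -3.6492789
end [[ 0.60341005 -0.06955711  0.14      ]
 [ 0.62115411 -0.07079555  0.14      ]
 [ 0.64000114 -0.07210996  0.14      ]]
mount3 [[0.62794045 0.00481567 0.16      ]]
tab 42 [0.4906 0.2   ] [0.0246 0.0108] 88.54424285888672 mean [0.4911875  0.20047694]
handle 101 [0.3775 0.0674] [0.0165 0.049 ] 88.52322387695312 mean [0.37844184 0.0688103 ]
movjaw 1271 [0.5089 0.0672] [0.1613 0.0666] 88.3578109741211 mean [0.5070765  0.06292287]
fixjaw 666 [0.6786 0.0558] [0.1605 0.0372] 88.0864486694336 mean [0.67761    0.04958854]
plate 119 [0.5365 0.0582] [0.1397 0.0079] 85.06660461425781 mean [0.5362475  0.05771165]
204 .................................................................. [159, 167, 169]
205 .................................................................. [160, 168, 170]
206 .................................................................. [161, 171, 172]
207 .................................................................. [163, 171, 171]
208 ....................................................
[... 617 characters left out ...]
1, 86, 87]
216 .................................................................. [121, 131, 131]
217 .................................................................. [160, 172, 170]
218 .................................................................. [164, 174, 175]
219 .................................................................. [165, 174, 176]
220 .................................................................. [162, 172, 172]
221 .................................................................. [163, 171, 172]
222 .................................................................. [84, 90, 88]
223 .................................................................. [91, 95, 92]
```

Call:
step_arm([
  {"ax": 0,"ay": 0,"az": 0,"x": -3.8,"y": -1.35,"z": 2.9,"jaw": 0},
  {"ax": 0,"ay": 0,"az": 0,"x": -3.8,"y": -1.35,"z": 2.9,"jaw": 0},
  {"ax": 0,"ay": 0,"az": 0,"x": -3.8,"y": -1.35,"z": 2.9,"jaw": 0},
  {"ax": 0,"ay": 0,"az": 0,"x": -3.8,"y": -1.35,"z": 2.9,"jaw": 0},
  {"ax": 0,"ay": 0,"az": 0,"x": -3.75,"y": -1.35,"z": 2.9,"jaw": 0},
  {"ax": 0,"ay": 0,"az": 0,"x": 0,"y": 0,"z": 4,"jaw": 0},
  {"ax": 0,"ay": 0,"az": 0,"x": 0,"y": 0,"z": 3,"jaw": 0},
  {"ax": 0,"ay": 0,"az": 0,"x": 0,"y": 0,"z": 0,"jaw": 0},
  {"ax": 0,"ay": 0,"az": 0,"x": 0,"y": 0,"z": 0,"jaw": 0},
])

```text
time: 4.15
position: [0.5526, -0.2581, 0.1091]
ee_rot: [-0.0, 0.731, 0.682, 0.0]
ft_force: [0.1, -0.1, -0.5]
finger_gap: 0.0851
grasp_force: 0.0
```

```bash
cat >> h.py <<'E'
def discs(show=True):
    p,d,m=shot('top');hsv=cv2.cvtColor(p,cv2.COLOR_RGB2HSV);Z=cloud(m,d)[...,2]
    wm=((hsv[...,1]<60)&(hsv[...,2]>150)).astype(np.uint8);wm=cv2.morphologyEx(wm,cv2.MORPH_CLOSE,np.ones((5,5),np.uint8))
    for c in cv2.findContours(wm,0,cv2.CHAIN_APPROX_NONE)[0]:
        (u,v),r=cv2.minEnclosingCircle(c)
        if not(4.5<r<9 and 200<u<430 and 150<v<280): continue
        z=np.median(Z[int(v)-2:int(v)+3,int(u)-2:int(u)+3]); zt=.033 if z<.08 else .16
        if abs(z-zt)<.015: print('disc',np.round(onz(m,[[u,v]],zt)[0,:2],4),'z %.3f r %.1f'%(z,r))
def st():
    s=arm.get_state();print('t',s['time'],'pos',np.round(s['position'],4),'q',np.round(s['ee_rot'],4),'F',np.round(s['ft_force'],1),'gap',round(s['finger_gap'],4),s['grasp_force'])
    return s
def delta(s,x,y,z):
    print('tool shift cm',np.round(100*rot(s['ee_rot']).T@(np.array([x,y,z])-s['position']),2))
E
python3 - <<'E'
from h import *
s=st();discs()
p,d,m=shot('wrist','w2.png')
delta(s,.5522,-.2599,.038)
E
```

```text
t 4.15 pos [ 0.5526 -0.2581  0.1091] q [-1.000e-04  7.309e-01  6.825e-01  0.000e+00] F [ 0.1 -0.1 -0.5] gap 0.0851 0.0
disc [ 0.4866 -0.3693] z 0.034 r 6.0
tool shift cm [-0.18 -0.03  7.11]
```

View pics/w2.png

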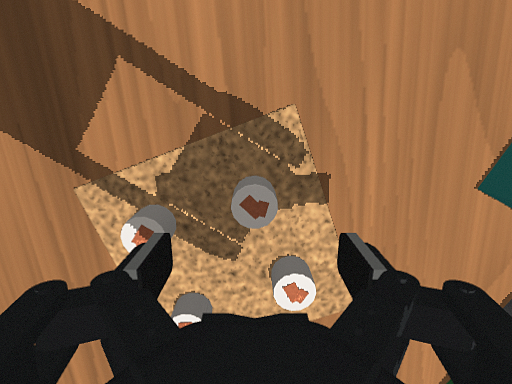

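The target spare at (254,207) is undisturbed and centred between the fingers. Going down to grip it.

Call:
step_arm([
  {"ax": 0,"ay": 0,"az": 0,"x": -0.18,"y": 0,"z": 3,"jaw": 0},
  {"ax": 0,"ay": 0,"az": 0,"x": 0,"y": 0,"z": 2.5,"jaw": 0},
  {"ax": 0,"ay": 0,"az": 0,"x": 0,"y": 0,"z": 1.6,"jaw": 0},
  {"ax": 0,"ay": 0,"az": 0,"x": 0,"y": 0,"z": 0,"jaw": 0},
  {"ax": 0,"ay": 0,"az": 0,"x": 0,"y": 0,"z": 0,"jaw": 255},
  {"ax": 0,"ay": 0,"az": 0,"x": 0,"y": 0,"z": 0,"jaw": 255},
  {"ax": 0,"ay": 0,"az": 0,"x": 0,"y": 0,"z": 0,"jaw": 255},
  {"ax": 0,"ay": 0,"az": 0,"x": 0,"y": 0,"z": 0,"jaw": 255},
  {"ax": 0,"ay": 0,"az": 0,"x": 0,"y": 0,"z": 0,"jaw": 255},
  {"ax": 0,"ay": 0,"az": 0,"x": 0,"y": 0,"z": 0,"jaw": 255},
])

```text
time: 5.25
position: [0.5533, -0.2618, 0.039]
ee_rot: [0.001, 0.731, 0.682, 0.0]
ft_force: [0.1, 0.5, 6.4]
finger_gap: 0.034
grasp_force: 59.7
```

Call:
step_arm([
  {"ax": 0,"ay": 0,"az": 0,"x": 0,"y": 0,"z": -2,"jaw": 255},
  {"ax": 0,"ay": 0,"az": 0,"x": 0,"y": 0,"z": -4,"jaw": 255},
  {"ax": 0,"ay": 0,"az": 0,"x": 0,"y": 0,"z": -4,"jaw": 255},
  {"ax": 0,"ay": 0,"az": 0,"x": 0,"y": 0,"z": -4,"jaw": 255},
  {"ax": 0,"ay": 0,"az": 0,"x": 0,"y": 0,"z": -4,"jaw": 255},
  {"ax": 0,"ay": 0,"az": 0,"x": 4.3,"y": 1.1,"z": 0,"jaw": 255},
  {"ax": 0,"ay": 0,"az": 0,"x": 4.3,"y": 1.1,"z": 0,"jaw": 255},
  {"ax": 0,"ay": 0,"az": 0,"x": 4.3,"y": 1.1,"z": 0,"jaw": 255},
  {"ax": 0,"ay": 0,"az": 0,"x": 4.3,"y": 1.1,"z": 0,"jaw": 255},
  {"ax": 0,"ay": 0,"az": 0,"x": 4.3,"y": 1.1,"z": 0,"jaw": 255},
  {"ax": 0,"ay": 0,"az": 0,"x": 0,"y": 0,"z": 0,"jaw": 255},
  {"ax": 0,"ay": 0,"az": 0,"x": 0,"y": 0,"z": 0,"jaw": 255},
])

```text
time: 6.45
position: [0.6222, -0.0495, 0.2174]
ee_rot: [0.0, 0.731, 0.683, -0.0]
ft_force: [-0.1, -0.4, 0.4]
finger_gap: 0.0333
grasp_force: 59.8
```

Run:
```python
from h import *
s=st();print(s['qvel']);m=camera_model('wrist');p,d,m=shot('wrist','w3.png');s2=st()
delta(s,.6229,-.0468,.18)
```

```text
t 6.45 pos [ 0.6222 -0.0495  0.2174] q [ 1.000e-04  7.306e-01  6.829e-01 -2.000e-04] F [-0.1 -0.4  0.4] gap 0.0333 59.76438224315643
[-0.04246316 -0.00574914  0.00538403 -0.00461482 -0.00401732 -0.00132241]
t 6.5 pos [ 0.622  -0.0506  0.2173] q [ 1.000e-04  7.312e-01  6.822e-01 -2.000e-04] F [ 1.3  0.2 -1. ] gap 0.0337 59.764333963394165
tool shift cm [0.27 0.05 3.74]
```

View pics/w3.png

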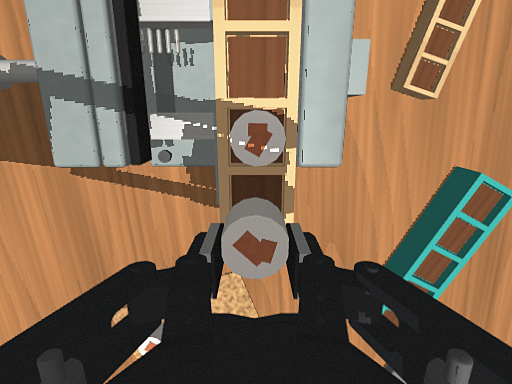

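The held mount is at (255,246), upright in the fingers, with pocket 4 beyond it at about (258,190) and the pocket-3 mount at (257,138). I'll measure the held mount with this same camera so that camera offsets cancel.

```bash
cat >> h.py <<'E'
def held(p,m,tcpz,v0=210,v1=285):
    # top disc of held mount: light grey, low saturation
    hsv=cv2.cvtColor(p,cv2.COLOR_RGB2HSV)
    mk=((hsv[...,2]>110)&(hsv[...,1]<40)).astype(np.uint8);k=np.zeros_like(mk);k[v0:v1,218:294]=1;mk&=k
    return mk
E
python3 - <<'E'
from h import *
p=cv2.imread('pics/w3.png')[:,:,::-1];m=camera_model('wrist')
for v in range(196,284,6): print(v,[tuple(int(t) for t in p[v,u])[1] for u in range(214,300,4)])
for u,v in [(255,246)]: print(onz(m,[[u,v]],.2123))
# holder walls on column 258 (light wood)
print([(v,p[v,224].tolist(),) for v in range(88,112,2)])
print('col 292',[(v,p[v,284].tolist()) for v in range(92,112,1)])
E
```

```text
196 [67, 94, 113, 113, 101, 44, 40, 41, 41, 36, 41, 35, 35, 39, 43, 41, 44, 115, 115, 110, 122, 137]
202 [66, 92, 113, 116, 101, 40, 62, 117, 119, 120, 120, 119, 119, 118, 108, 40, 42, 108, 115, 113, 129, 139]
208 [128, 144, 113, 115, 85, 116, 117, 117, 118, 120, 119, 117, 118, 117, 117, 121, 94, 97, 115, 114, 133, 136]
214 [128, 138, 116, 116, 115, 115, 119, 121, 119, 115, 119, 117, 119, 119, 117, 116, 113, 94, 247, 229, 124, 135]
220 [128, 130, 116, 112, 116, 115, 156, 148, 149, 146, 145, 146, 147, 149, 147, 121, 119, 115, 226, 223, 126, 133]
226 [91, 98, 12, 114, 150, 146, 146, 148, 145, 146, 148, 148, 148, 149, 149, 147, 149, 120, 8, 31, 92, 92]
232 [94, 12, 102, 151, 147, 148, 147, 148, 53, 149, 148, 146, 148, 147, 146, 149, 145, 147, 117, 24, 88, 91]
238 [101, 27, 155, 147, 148, 149, 149, 64, 61, 67, 64, 153, 111, 153, 148, 148, 149, 149, 150, 10, 49, 90]
244 [25, 13, 157, 147, 149, 56, 67, 64, 68, 68, 68, 68, 66, 65, 64, 63, 152, 151, 148, 16, 20, 92]
250 [14, 24, 157, 147, 146, 146, 78, 63, 66, 66, 69, 67, 68, 65, 63, 57, 146, 149, 148, 18, 24, 55]
256 [22, 21, 161, 145, 147,
[... 598 characters left out ...]
, [250, 223, 162]), (94, [249, 223, 160]), (96, [249, 222, 160]), (98, [251, 226, 164]), (100, [255, 230, 164]), (102, [137, 109, 77]), (104, [145, 117, 85]), (106, [143, 115, 83]), (108, [141, 113, 79]), (110, [146, 115, 83])]
col 292 [(92, [134, 91, 60]), (93, [140, 102, 72]), (94, [136, 97, 68]), (95, [137, 96, 67]), (96, [151, 108, 77]), (97, [252, 203, 144]), (98, [255, 239, 173]), (99, [253, 228, 166]), (100, [249, 223, 163]), (101, [249, 223, 164]), (102, [249, 223, 162]), (103, [249, 222, 162]), (104, [248, 222, 160]), (105, [251, 227, 168]), (106, [253, 228, 164]), (107, [233, 190, 135]), (108, [201, 159, 116]), (109, [255, 243, 174]), (110, [255, 231, 166]), (111, [255, 255, 191])]
```

Call:
step_arm([
  {"ax": 0,"ay": 0,"az": 0,"x": 0.27,"y": 0,"z": 1,"jaw": 255},
  {"ax": 0,"ay": 0,"az": 0,"x": 0,"y": 0,"z": 1.5,"jaw": 255},
  {"ax": 0,"ay": 0,"az": 0,"x": 0,"y": 0,"z": 1,"jaw": 255},
  {"ax": 0,"ay": 0,"az": 0,"x": 0,"y": 0,"z": 0.5,"jaw": 255},
  {"ax": 0,"ay": 0,"az": 0,"x": 0,"y": 0,"z": 0.3,"jaw": 255},
  {"ax": 0,"ay": 0,"az": 0,"x": 0,"y": 0,"z": 0.3,"jaw": 255},
  {"ax": 0,"ay": 0,"az": 0,"x": 0,"y": 0,"z": 0.2,"jaw": 255},
  {"ax": 0,"ay": 0,"az": 0,"x": 0,"y": 0,"z": 0,"jaw": 255},
])

```text
time: 7.3
position: [0.6224, -0.0478, 0.1693]
ee_rot: [0.0, 0.731, 0.682, 0.0]
ft_force: [0.4, 0.6, 0.0]
finger_gap: 0.0338
grasp_force: 59.8
```

Call:
step_arm([
  {"ax": 0,"ay": 0,"az": 0,"x": 0,"y": 0,"z": 0.2,"jaw": 255},
  {"ax": 0,"ay": 0,"az": 0,"x": 0,"y": 0,"z": 0.15,"jaw": 255},
  {"ax": 0,"ay": 0,"az": 0,"x": 0,"y": 0,"z": 0,"jaw": 255},
  {"ax": 0,"ay": 0,"az": 0,"x": 0,"y": 0,"z": 0,"jaw": 0},
  {"ax": 0,"ay": 0,"az": 0,"x": 0,"y": 0,"z": 0,"jaw": 0},
  {"ax": 0,"ay": 0,"az": 0,"x": 0,"y": 0,"z": 0,"jaw": 0},
  {"ax": 0,"ay": 0,"az": 0,"x": 0,"y": 0,"z": 0,"jaw": 0},
  {"ax": 0,"ay": 0,"az": 0,"x": 0,"y": 0,"z": 0,"jaw": 0},
  {"ax": 0,"ay": 0,"az": 0,"x": 0,"y": 0,"z": -2,"jaw": 0},
  {"ax": 0,"ay": 0,"az": 0,"x": 0,"y": 0,"z": -4,"jaw": 0},
  {"ax": 0,"ay": 0,"az": 0,"x": -2,"y": 0,"z": -4,"jaw": 0},
  {"ax": 0,"ay": 0,"az": 0,"x": -2,"y": 0,"z": 0,"jaw": 0},
])

```text
time: 8.5
position: [0.6227, -0.0885, 0.2733]
ee_rot: [0.005, 0.731, 0.682, 0.003]
ft_force: [0.1, -0.2, 0.9]
finger_gap: 0.0854
grasp_force: 0.0
```

Run:
```python
from h import *
s=st();discs();p,d,m=shot('wrist')
hsv=cv2.cvtColor(p,cv2.COLOR_RGB2HSV);Z=cloud(m,d)[...,2]
wm=((hsv[...,1]<60)&(abs(Z-.16)<.008)).astype(np.uint8);wm=cv2.morphologyEx(wm,cv2.MORPH_CLOSE,np.ones((7,7),np.uint8))
for c in cv2.findContours(wm,0,1)[0]:
    if cv2.contourArea(c)>300:
        (u,v),r=cv2.minEnclosingCircle(c);print('wrist',u,v,r,onz(m,[[u,v]],.16),np.median(Z[int(v)-5:int(v)+5,int(u)-5:int(u)+5]))
delta(s,.4642,-.2792,.11)
```

```text
t 8.5 pos [ 0.6227 -0.0885  0.2733] q [0.0052 0.7309 0.6825 0.0028] F [ 0.1 -0.2  0.9] gap 0.0854 0.0
disc [ 0.4647 -0.2791] z 0.034 r 6.1
disc [ 0.4862 -0.3693] z 0.033 r 5.9
disc [ 0.581  -0.3362] z 0.033 r 5.9
wrist 251.0335235595703 138.74964904785156 21.83846664428711 [[ 0.62292739 -0.04429876  0.16      ]] 0.15996920929627054
wrist 252.60000610351562 76.5 24.637670516967773 [[0.62764607 0.00297789 0.16      ]] 0.15978770647031504
tool shift cm [-20.06 -14.69  16.23]
```

Call:
step_arm([
  {"ax": 0,"ay": 0,"az": 0,"x": -3.35,"y": -2.45,"z": 2.7,"jaw": 0},
  {"ax": 0,"ay": 0,"az": 0,"x": -3.35,"y": -2.45,"z": 2.7,"jaw": 0},
  {"ax": 0,"ay": 0,"az": 0,"x": -3.35,"y": -2.45,"z": 2.7,"jaw": 0},
  {"ax": 0,"ay": 0,"az": 0,"x": -3.35,"y": -2.45,"z": 2.7,"jaw": 0},
  {"ax": 0,"ay": 0,"az": 0,"x": -3.35,"y": -2.45,"z": 2.7,"jaw": 0},
  {"ax": 0,"ay": 0,"az": 0,"x": -3.35,"y": -2.45,"z": 2.7,"jaw": 0},
  {"ax": 0,"ay": 0,"az": 0,"x": 0,"y": 0,"z": 0,"jaw": 0},
  {"ax": 0,"ay": 0,"az": 0,"x": 0,"y": 0,"z": 0,"jaw": 0},
])

```text
time: 9.4
position: [0.4578, -0.2774, 0.1024]
ee_rot: [-0.002, 0.732, 0.681, 0.0]
ft_force: [0.8, 0.3, -0.0]
finger_gap: 0.085
grasp_force: 0.0
```

Call:
step_arm([
  {"ax": 0,"ay": 0,"az": 0,"x": -0.15,"y": 0.65,"z": 1,"jaw": 0},
  {"ax": 0,"ay": 0,"az": 0,"x": 0,"y": 0,"z": 3,"jaw": 0},
  {"ax": 0,"ay": 0,"az": 0,"x": 0,"y": 0,"z": 1.8,"jaw": 0},
  {"ax": 0,"ay": 0,"az": 0,"x": 0,"y": 0,"z": 0.6,"jaw": 0},
  {"ax": 0,"ay": 0,"az": 0,"x": 0,"y": 0,"z": 0,"jaw": 0},
  {"ax": 0,"ay": 0,"az": 0,"x": 0,"y": 0,"z": 0,"jaw": 255},
  {"ax": 0,"ay": 0,"az": 0,"x": 0,"y": 0,"z": 0,"jaw": 255},
  {"ax": 0,"ay": 0,"az": 0,"x": 0,"y": 0,"z": 0,"jaw": 255},
  {"ax": 0,"ay": 0,"az": 0,"x": 0,"y": 0,"z": 0,"jaw": 255},
  {"ax": 0,"ay": 0,"az": 0,"x": 0,"y": 0,"z": 0,"jaw": 255},
  {"ax": 0,"ay": 0,"az": 0,"x": 0,"y": 0,"z": 0,"jaw": 255},
])

```text
time: 10.5
position: [0.466, -0.2805, 0.0411]
ee_rot: [0.001, 0.731, 0.682, 0.0]
ft_force: [-1.4, 1.6, 4.6]
finger_gap: 0.0335
grasp_force: 59.2
```

Call:
step_arm([
  {"ax": 0,"ay": 0,"az": 0,"x": 0,"y": 0,"z": -3,"jaw": 255},
  {"ax": 0,"ay": 0,"az": 0,"x": 0,"y": 0,"z": -5,"jaw": 255},
  {"ax": 0,"ay": 0,"az": 0,"x": 0,"y": 0,"z": -5,"jaw": 255},
  {"ax": 0,"ay": 0,"az": 0,"x": 0,"y": 0,"z": -5,"jaw": 255},
  {"ax": 0,"ay": 0,"az": 0,"x": 4.2,"y": 1.75,"z": 0,"jaw": 255},
  {"ax": 0,"ay": 0,"az": 0,"x": 4.2,"y": 1.75,"z": 0,"jaw": 255},
  {"ax": 0,"ay": 0,"az": 0,"x": 4.2,"y": 1.75,"z": 0,"jaw": 255},
  {"ax": 0,"ay": 0,"az": 0,"x": 4.2,"y": 1.75,"z": 0,"jaw": 255},
  {"ax": 0,"ay": 0,"az": 0,"x": 4.2,"y": 1.75,"z": 0,"jaw": 255},
  {"ax": 0,"ay": 0,"az": 0,"x": 4.2,"y": 1.75,"z": 0,"jaw": 255},
  {"ax": 0,"ay": 0,"az": 0,"x": 4.2,"y": 1.75,"z": 0,"jaw": 255},
  {"ax": 0,"ay": 0,"az": 0,"x": 4.2,"y": 1.75,"z": 0,"jaw": 255},
])

```text
time: 11.7
position: [0.6289, 0.0472, 0.2202]
ee_rot: [0.0, 0.731, 0.682, 0.0]
ft_force: [1.0, -0.8, -0.1]
finger_gap: 0.0341
grasp_force: 59.7
```

Call:
step_arm([
  {"ax": 0,"ay": 0,"az": 0,"x": 0,"y": 0,"z": 0,"jaw": 255},
  {"ax": 0,"ay": 0,"az": 0,"x": 0,"y": 0,"z": 0,"jaw": 255},
])

```text
time: 11.9
position: [0.6283, 0.0465, 0.2197]
ee_rot: [0.0, 0.731, 0.683, -0.0]
ft_force: [-0.6, 0.6, -0.4]
finger_gap: 0.0335
grasp_force: 59.8
```

```bash
cat >> h.py <<'E'
def heldpos(off):
    s=st();p,d,m=shot('wrist','held.png')
    hsv=cv2.cvtColor(p,cv2.COLOR_RGB2HSV);zt=s['position'][2]-off+.03
    Z=cloud(m,d)[...,2]
    mk=((hsv[...,1]<60)&(hsv[...,2]>60)&(abs(Z-zt)<.006)).astype(np.uint8);mk[:205]=0;mk[:,:210]=0;mk[:,300:]=0
    mk=cv2.morphologyEx(mk,cv2.MORPH_CLOSE,np.ones((9,9),np.uint8))
    c=max(cv2.findContours(mk,0,1)[0],key=cv2.contourArea);(u,v),r=cv2.minEnclosingCircle(c)
    q=onz(m,[[u,v]],zt)[0];print('held',u,v,r,'at',np.round(q,4),'rel tcp',np.round(q-s['position'],4))
    return s,q
E
python3 - <<'E'
from h import *
s,q=heldpos(.038); delta(s,.629,.0465,.168)
E
```

```text
t 11.9 pos [0.6283 0.0465 0.2197] q [ 0.000e+00  7.307e-01  6.827e-01 -2.000e-04] F [-0.6  0.6 -0.4] gap 0.0335 59.82027769088745
held 254.39976501464844 234.4205322265625 45.38827133178711 at [0.6293 0.0563 0.2117] rel tcp [ 0.001   0.0098 -0.008 ]
tool shift cm [0.01 0.07 5.17]
```

Call:
step_arm([
  {"ax": 0,"ay": 0,"az": 0,"x": 0,"y": 0.05,"z": 2,"jaw": 255},
  {"ax": 0,"ay": 0,"az": 0,"x": 0,"y": 0,"z": 1,"jaw": 255},
  {"ax": 0,"ay": 0,"az": 0,"x": 0,"y": 0,"z": 0.6,"jaw": 255},
  {"ax": 0,"ay": 0,"az": 0,"x": 0,"y": 0,"z": 0.4,"jaw": 255},
  {"ax": 0,"ay": 0,"az": 0,"x": 0,"y": 0,"z": 0.4,"jaw": 255},
  {"ax": 0,"ay": 0,"az": 0,"x": 0,"y": 0,"z": 0.3,"jaw": 255},
  {"ax": 0,"ay": 0,"az": 0,"x": 0,"y": 0,"z": 0.2,"jaw": 255},
  {"ax": 0,"ay": 0,"az": 0,"x": 0,"y": 0,"z": 0,"jaw": 255},
])

```text
time: 12.75
position: [0.6289, 0.0456, 0.1707]
ee_rot: [-0.0, 0.731, 0.682, -0.0]
ft_force: [-0.7, -0.1, -0.1]
finger_gap: 0.0335
grasp_force: 59.8
```

No contact force with the mount's foot below the rim, so it is in the pocket. I'll lower it the rest, release and retreat.

Call:
step_arm([
  {"ax": 0,"ay": 0,"az": 0,"x": 0,"y": 0,"z": 0.2,"jaw": 255},
  {"ax": 0,"ay": 0,"az": 0,"x": 0,"y": 0,"z": 0.1,"jaw": 255},
  {"ax": 0,"ay": 0,"az": 0,"x": 0,"y": 0,"z": 0,"jaw": 255},
  {"ax": 0,"ay": 0,"az": 0,"x": 0,"y": 0,"z": 0,"jaw": 0},
  {"ax": 0,"ay": 0,"az": 0,"x": 0,"y": 0,"z": 0,"jaw": 0},
  {"ax": 0,"ay": 0,"az": 0,"x": 0,"y": 0,"z": 0,"jaw": 0},
  {"ax": 0,"ay": 0,"az": 0,"x": 0,"y": 0,"z": 0,"jaw": 0},
  {"ax": 0,"ay": 0,"az": 0,"x": 0,"y": 0,"z": 0,"jaw": 0},
  {"ax": 0,"ay": 0,"az": 0,"x": 0,"y": 0,"z": -2,"jaw": 0},
  {"ax": 0,"ay": 0,"az": 0,"x": 0,"y": 0,"z": -4,"jaw": 0},
  {"ax": 0,"ay": 0,"az": 0,"x": -4,"y": 0,"z": -3,"jaw": 0},
  {"ax": 0,"ay": 0,"az": 0,"x": -4,"y": 0,"z": 0,"jaw": 0},
])

```text
time: 13.95
position: [0.6259, -0.0347, 0.2639]
ee_rot: [0.004, 0.73, 0.683, 0.003]
ft_force: [1.4, -0.4, 0.4]
finger_gap: 0.0856
grasp_force: 0.0
```

Call:
step_arm([
  {"ax": 0,"ay": 0,"az": 0,"x": -4,"y": -1,"z": 0,"jaw": 0},
  {"ax": 0,"ay": 0,"az": 0,"x": 0,"y": 0,"z": 0,"jaw": 0},
])

```text
time: 14.15
position: [0.6096, -0.0781, 0.2581]
ee_rot: [0.001, 0.733, 0.68, -0.001]
ft_force: [-0.5, 0.5, -0.9]
finger_gap: 0.0853
grasp_force: 0.0
```

```bash
cat >> h.py <<'E'
def wmounts():
    p,d,m=shot('wrist')
    hsv=cv2.cvtColor(p,cv2.COLOR_RGB2HSV);Z=cloud(m,d)[...,2]
    wm=((hsv[...,1]<60)&(abs(Z-.16)<.008)).astype(np.uint8);wm=cv2.morphologyEx(wm,cv2.MORPH_CLOSE,np.ones((7,7),np.uint8))
    for c in cv2.findContours(wm,0,1)[0]:
        if cv2.contourArea(c)>300:
            (u,v),r=cv2.minEnclosingCircle(c);print('wrist',int(u),int(v),int(r),np.round(onz(m,[[u,v]],.16),4),np.median(Z[int(v)-5:int(v)+5,int(u)-5:int(u)+5]))
E
python3 - <<'E'
from h import *
s=st();discs();wmounts();delta(s,.4862,-.3693,.11)
E
```

```text
t 14.15 pos [ 0.6096 -0.0781  0.2581] q [ 7.000e-04  7.330e-01  6.802e-01 -7.000e-04] F [-0.5  0.5 -0.9] gap 0.0853 0.0
disc [ 0.4862 -0.3693] z 0.033 r 5.9
disc [ 0.581  -0.3362] z 0.033 r 5.9
wrist 267 159 22 [[ 0.6229 -0.0439  0.16  ]] 0.16008791491464702
wrist 270 96 24 [[0.6278 0.0031 0.16  ]] 0.16000989585885567
wrist 268 29 30 [[0.6294 0.0481 0.16  ]] 0.159909316157949
tool shift cm [-29.94 -10.14  14.87]
```

Call:
step_arm([
  {"ax": 0,"ay": 0,"az": 0,"x": -3.75,"y": -1.25,"z": 1.85,"jaw": 0},
  {"ax": 0,"ay": 0,"az": 0,"x": -3.75,"y": -1.25,"z": 1.85,"jaw": 0},
  {"ax": 0,"ay": 0,"az": 0,"x": -3.75,"y": -1.25,"z": 1.85,"jaw": 0},
  {"ax": 0,"ay": 0,"az": 0,"x": -3.75,"y": -1.25,"z": 1.85,"jaw": 0},
  {"ax": 0,"ay": 0,"az": 0,"x": -3.75,"y": -1.25,"z": 1.85,"jaw": 0},
  {"ax": 0,"ay": 0,"az": 0,"x": -3.75,"y": -1.25,"z": 1.85,"jaw": 0},
  {"ax": 0,"ay": 0,"az": 0,"x": -3.75,"y": -1.25,"z": 1.85,"jaw": 0},
  {"ax": 0,"ay": 0,"az": 0,"x": -3.75,"y": -1.25,"z": 1.85,"jaw": 0},
  {"ax": 0,"ay": 0,"az": 0,"x": 0,"y": 0,"z": 0,"jaw": 0},
  {"ax": 0,"ay": 0,"az": 0,"x": 0,"y": 0,"z": 0,"jaw": 0},
  {"ax": 0,"ay": 0,"az": 0,"x": 0,"y": 0,"z": 0,"jaw": 0},
])

```text
time: 15.35
position: [0.4909, -0.3645, 0.1101]
ee_rot: [0.0, 0.731, 0.682, 0.0]
ft_force: [1.0, -0.3, -0.1]
finger_gap: 0.0852
grasp_force: 0.0
```

Call:
step_arm([
  {"ax": 0,"ay": 0,"az": 0,"x": -0.55,"y": -0.45,"z": 1.5,"jaw": 0},
  {"ax": 0,"ay": 0,"az": 0,"x": 0,"y": 0,"z": 3,"jaw": 0},
  {"ax": 0,"ay": 0,"az": 0,"x": 0,"y": 0,"z": 2,"jaw": 0},
  {"ax": 0,"ay": 0,"az": 0,"x": 0,"y": 0,"z": 0.5,"jaw": 0},
  {"ax": 0,"ay": 0,"az": 0,"x": 0,"y": 0,"z": 0,"jaw": 0},
  {"ax": 0,"ay": 0,"az": 0,"x": 0,"y": 0,"z": 0,"jaw": 255},
  {"ax": 0,"ay": 0,"az": 0,"x": 0,"y": 0,"z": 0,"jaw": 255},
  {"ax": 0,"ay": 0,"az": 0,"x": 0,"y": 0,"z": 0,"jaw": 255},
  {"ax": 0,"ay": 0,"az": 0,"x": 0,"y": 0,"z": 0,"jaw": 255},
  {"ax": 0,"ay": 0,"az": 0,"x": 0,"y": 0,"z": 0,"jaw": 255},
  {"ax": 0,"ay": 0,"az": 0,"x": 0,"y": 0,"z": 0,"jaw": 255},
])

```text
time: 16.45
position: [0.4856, -0.3718, 0.0412]
ee_rot: [0.001, 0.731, 0.682, -0.0]
ft_force: [0.2, 0.6, 5.6]
finger_gap: 0.0333
grasp_force: 59.7
```

Call:
step_arm([
  {"ax": 0,"ay": 0,"az": 0,"x": 0,"y": 0,"z": -3,"jaw": 255},
  {"ax": 0,"ay": 0,"az": 0,"x": 0,"y": 0,"z": -5,"jaw": 255},
  {"ax": 0,"ay": 0,"az": 0,"x": 0,"y": 0,"z": -5,"jaw": 255},
  {"ax": 0,"ay": 0,"az": 0,"x": 0,"y": 0,"z": -5,"jaw": 255},
  {"ax": 0,"ay": 0,"az": 0,"x": 4.3,"y": 1.03,"z": 0,"jaw": 255},
  {"ax": 0,"ay": 0,"az": 0,"x": 4.3,"y": 1.03,"z": 0,"jaw": 255},
  {"ax": 0,"ay": 0,"az": 0,"x": 4.3,"y": 1.03,"z": 0,"jaw": 255},
  {"ax": 0,"ay": 0,"az": 0,"x": 4.3,"y": 1.03,"z": 0,"jaw": 255},
  {"ax": 0,"ay": 0,"az": 0,"x": 4.3,"y": 1.03,"z": 0,"jaw": 255},
  {"ax": 0,"ay": 0,"az": 0,"x": 4.3,"y": 1.03,"z": 0,"jaw": 255},
])

```text
time: 17.45
position: [0.5648, -0.1162, 0.22]
ee_rot: [0.0, 0.731, 0.682, 0.0]
ft_force: [0.3, -0.1, 0.0]
finger_gap: 0.0331
grasp_force: 59.7
```

Call:
step_arm([
  {"ax": 0,"ay": 0,"az": 0,"x": 4.3,"y": 1.03,"z": 0,"jaw": 255},
  {"ax": 0,"ay": 0,"az": 0,"x": 4.3,"y": 1.03,"z": 0,"jaw": 255},
  {"ax": 0,"ay": 0,"az": 0,"x": 4.3,"y": 1.03,"z": 0,"jaw": 255},
  {"ax": 0,"ay": 0,"az": 0,"x": 4.3,"y": 1.03,"z": 0,"jaw": 255},
  {"ax": 0,"ay": 0,"az": 0,"x": 4.3,"y": 1.03,"z": 0,"jaw": 255},
  {"ax": 0,"ay": 0,"az": 0,"x": 0,"y": 0,"z": 0,"jaw": 255},
  {"ax": 0,"ay": 0,"az": 0,"x": 0,"y": 0,"z": 0,"jaw": 255},
  {"ax": 0,"ay": 0,"az": 0,"x": 0,"y": 0,"z": 0,"jaw": 255},
])

```text
time: 18.25
position: [0.6307, 0.0922, 0.2196]
ee_rot: [0.0, 0.732, 0.682, -0.0]
ft_force: [-0.3, 0.1, -0.2]
finger_gap: 0.0334
grasp_force: 59.8
```

Run:
```python
from h import *
s=st();discs();p,d,m=shot('wrist','w4.png');delta(s,.6321,.0932,.168)
```

```text
t 18.25 pos [0.6307 0.0922 0.2196] q [ 0.000e+00  7.316e-01  6.817e-01 -3.000e-04] F [-0.3  0.1 -0.2] gap 0.0334 59.778122305870056
disc [ 0.581  -0.3362] z 0.033 r 5.9
tool shift cm [0.12 0.13 5.16]
```

View pics/w4.png

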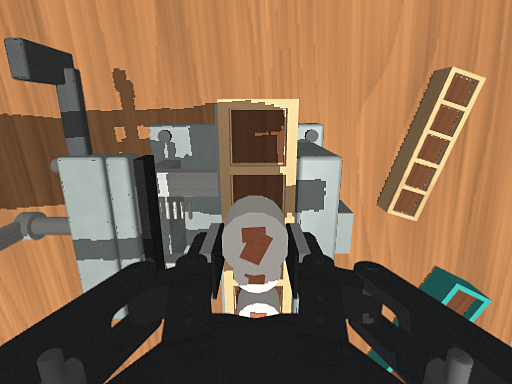

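The mount is still held upright at (255,245), pocket 1 at about (258,185), pocket 0 at (258,137). The lever tab shows at (40,60). The alignment is right, so I'll lower it.

Call:
step_arm([
  {"ax": 0,"ay": 0,"az": 0,"x": 0.1,"y": 0.1,"z": 2,"jaw": 255},
  {"ax": 0,"ay": 0,"az": 0,"x": 0,"y": 0,"z": 1,"jaw": 255},
  {"ax": 0,"ay": 0,"az": 0,"x": 0,"y": 0,"z": 0.6,"jaw": 255},
  {"ax": 0,"ay": 0,"az": 0,"x": 0,"y": 0,"z": 0.4,"jaw": 255},
  {"ax": 0,"ay": 0,"az": 0,"x": 0,"y": 0,"z": 0.4,"jaw": 255},
  {"ax": 0,"ay": 0,"az": 0,"x": 0,"y": 0,"z": 0.3,"jaw": 255},
  {"ax": 0,"ay": 0,"az": 0,"x": 0,"y": 0,"z": 0.2,"jaw": 255},
  {"ax": 0,"ay": 0,"az": 0,"x": 0,"y": 0,"z": 0,"jaw": 255},
])

```text
time: 19.15
position: [0.632, 0.0939, 0.1707]
ee_rot: [-0.0, 0.731, 0.682, -0.0]
ft_force: [-0.4, -0.2, -0.2]
finger_gap: 0.0341
grasp_force: 59.8
```

Call:
step_arm([
  {"ax": 0,"ay": 0,"az": 0,"x": 0,"y": 0,"z": 0.2,"jaw": 255},
  {"ax": 0,"ay": 0,"az": 0,"x": 0,"y": 0,"z": 0.1,"jaw": 255},
  {"ax": 0,"ay": 0,"az": 0,"x": 0,"y": 0,"z": 0,"jaw": 255},
  {"ax": 0,"ay": 0,"az": 0,"x": 0,"y": 0,"z": 0,"jaw": 0},
  {"ax": 0,"ay": 0,"az": 0,"x": 0,"y": 0,"z": 0,"jaw": 0},
  {"ax": 0,"ay": 0,"az": 0,"x": 0,"y": 0,"z": 0,"jaw": 0},
  {"ax": 0,"ay": 0,"az": 0,"x": 0,"y": 0,"z": 0,"jaw": 0},
  {"ax": 0,"ay": 0,"az": 0,"x": 0,"y": 0,"z": 0,"jaw": 0},
  {"ax": 0,"ay": 0,"az": 0,"x": 0,"y": 0,"z": -2,"jaw": 0},
  {"ax": 0,"ay": 0,"az": 0,"x": 0,"y": 0,"z": -4,"jaw": 0},
  {"ax": 0,"ay": 0,"az": 0,"x": 0,"y": 0,"z": -3,"jaw": 0},
])

```text
time: 20.25
position: [0.6323, 0.0939, 0.2595]
ee_rot: [0.0, 0.731, 0.682, 0.0]
ft_force: [0.1, -0.3, 0.6]
finger_gap: 0.0851
grasp_force: 0.0
```

Call:
step_arm([
  {"ax": 0,"ay": 0,"az": 0,"x": -4.5,"y": 0,"z": 0,"jaw": 0},
  {"ax": 0,"ay": 0,"az": 0,"x": -4.5,"y": 0,"z": 0,"jaw": 0},
  {"ax": 0,"ay": 0,"az": 0,"x": -4.5,"y": 0,"z": 0,"jaw": 0},
  {"ax": 0,"ay": 0,"az": 0,"x": -4.5,"y": 0,"z": 0,"jaw": 0},
  {"ax": 0,"ay": 0,"az": 0,"x": 0,"y": 0,"z": 0,"jaw": 0},
  {"ax": 0,"ay": 0,"az": 0,"x": 0,"y": 0,"z": 0,"jaw": 0},
])

```text
time: 20.85
position: [0.6193, -0.0867, 0.2577]
ee_rot: [-0.0, 0.732, 0.681, 0.0]
ft_force: [0.1, 0.2, -0.0]
finger_gap: 0.0853
grasp_force: 0.0
```

Run:
```python
from h import *
s=st();discs();wmounts();delta(s,.581,-.3372,.11)
```

```text
t 20.85 pos [ 0.6193 -0.0867  0.2577] q [-2.000e-04  7.323e-01  6.810e-01  1.000e-04] F [ 0.1  0.2 -0. ] gap 0.0853 0.0
disc [ 0.5315 -0.0307] z 0.020 r 7.0
disc [ 0.581  -0.3362] z 0.034 r 5.9
wrist 255 148 22 [[ 0.6232 -0.0442  0.16  ]] 0.15993431353093324
wrist 256 83 25 [[0.6276 0.003  0.16  ]] 0.15994851303100516
wrist 254 17 28 [[0.6291 0.0465 0.16  ]] 0.15955501387378693
tool shift cm [-25.27  -2.01  14.76]
```

Call:
step_arm([
  {"ax": 0,"ay": 0,"az": 0,"x": -4.2,"y": -0.33,"z": 2.4,"jaw": 0},
  {"ax": 0,"ay": 0,"az": 0,"x": -4.2,"y": -0.33,"z": 2.4,"jaw": 0},
  {"ax": 0,"ay": 0,"az": 0,"x": -4.2,"y": -0.33,"z": 2.4,"jaw": 0},
  {"ax": 0,"ay": 0,"az": 0,"x": -4.2,"y": -0.33,"z": 2.4,"jaw": 0},
  {"ax": 0,"ay": 0,"az": 0,"x": -4.2,"y": -0.33,"z": 2.4,"jaw": 0},
  {"ax": 0,"ay": 0,"az": 0,"x": -4.2,"y": -0.33,"z": 2.4,"jaw": 0},
  {"ax": 0,"ay": 0,"az": 0,"x": 0,"y": 0,"z": 0,"jaw": 0},
  {"ax": 0,"ay": 0,"az": 0,"x": 0,"y": 0,"z": 0,"jaw": 0},
  {"ax": 0,"ay": 0,"az": 0,"x": 0,"y": 0,"z": 0,"jaw": 0},
])

```text
time: 21.85
position: [0.5833, -0.3339, 0.1146]
ee_rot: [0.0, 0.731, 0.683, 0.0]
ft_force: [0.9, 0.9, 0.6]
finger_gap: 0.0854
grasp_force: 0.0
```

Call:
step_arm([
  {"ax": 0,"ay": 0,"az": 0,"x": -0.35,"y": -0.2,"z": 1.5,"jaw": 0},
  {"ax": 0,"ay": 0,"az": 0,"x": 0,"y": 0,"z": 3,"jaw": 0},
  {"ax": 0,"ay": 0,"az": 0,"x": 0,"y": 0,"z": 2.5,"jaw": 0},
  {"ax": 0,"ay": 0,"az": 0,"x": 0,"y": 0,"z": 0.5,"jaw": 0},
  {"ax": 0,"ay": 0,"az": 0,"x": 0,"y": 0,"z": 0,"jaw": 0},
  {"ax": 0,"ay": 0,"az": 0,"x": 0,"y": 0,"z": 0,"jaw": 255},
  {"ax": 0,"ay": 0,"az": 0,"x": 0,"y": 0,"z": 0,"jaw": 255},
  {"ax": 0,"ay": 0,"az": 0,"x": 0,"y": 0,"z": 0,"jaw": 255},
  {"ax": 0,"ay": 0,"az": 0,"x": 0,"y": 0,"z": 0,"jaw": 255},
  {"ax": 0,"ay": 0,"az": 0,"x": 0,"y": 0,"z": 0,"jaw": 255},
  {"ax": 0,"ay": 0,"az": 0,"x": 0,"y": 0,"z": 0,"jaw": 255},
])

```text
time: 22.95
position: [0.5808, -0.3398, 0.0405]
ee_rot: [0.001, 0.731, 0.682, 0.0]
ft_force: [0.2, 0.1, 6.5]
finger_gap: 0.0336
grasp_force: 60.0
```

Call:
step_arm([
  {"ax": 0,"ay": 0,"az": 0,"x": 0,"y": 0,"z": -3,"jaw": 255},
  {"ax": 0,"ay": 0,"az": 0,"x": 0,"y": 0,"z": -5,"jaw": 255},
  {"ax": 0,"ay": 0,"az": 0,"x": 0,"y": 0,"z": -5,"jaw": 255},
  {"ax": 0,"ay": 0,"az": 0,"x": 0,"y": 0,"z": -5,"jaw": 255},
  {"ax": 0,"ay": 0,"az": 0,"x": 4.35,"y": 0.19,"z": 0,"jaw": 255},
  {"ax": 0,"ay": 0,"az": 0,"x": 4.35,"y": 0.19,"z": 0,"jaw": 255},
  {"ax": 0,"ay": 0,"az": 0,"x": 4.35,"y": 0.19,"z": 0,"jaw": 255},
  {"ax": 0,"ay": 0,"az": 0,"x": 4.35,"y": 0.19,"z": 0,"jaw": 255},
  {"ax": 0,"ay": 0,"az": 0,"x": 4.35,"y": 0.19,"z": 0,"jaw": 255},
  {"ax": 0,"ay": 0,"az": 0,"x": 4.35,"y": 0.19,"z": 0,"jaw": 255},
])

```text
time: 23.95
position: [0.6093, -0.0778, 0.219]
ee_rot: [0.0, 0.732, 0.682, 0.0]
ft_force: [1.0, -0.4, -0.7]
finger_gap: 0.0335
grasp_force: 59.7
```

Call:
step_arm([
  {"ax": 0,"ay": 0,"az": 0,"x": 4.35,"y": 0.19,"z": 0,"jaw": 255},
  {"ax": 0,"ay": 0,"az": 0,"x": 4.35,"y": 0.19,"z": 0,"jaw": 255},
  {"ax": 0,"ay": 0,"az": 0,"x": 4.35,"y": 0.19,"z": 0,"jaw": 255},
  {"ax": 0,"ay": 0,"az": 0,"x": 4.35,"y": 0.19,"z": 0,"jaw": 255},
  {"ax": 0,"ay": 0,"az": 0,"x": 4.35,"y": 0.19,"z": 0,"jaw": 255},
  {"ax": 0,"ay": 0,"az": 0,"x": 0,"y": 0,"z": 0,"jaw": 255},
  {"ax": 0,"ay": 0,"az": 0,"x": 0,"y": 0,"z": 0,"jaw": 255},
  {"ax": 0,"ay": 0,"az": 0,"x": 0,"y": 0,"z": 0,"jaw": 255},
])

```text
time: 24.75
position: [0.6341, 0.1359, 0.2187]
ee_rot: [0.0, 0.732, 0.682, -0.0]
ft_force: [-0.5, 0.2, -0.6]
finger_gap: 0.0337
grasp_force: 59.8
```

Run:
```python
from h import *
s=st();discs();p,d,m=shot('wrist','w5.png');delta(s,.6351,.1395,.168)
```

```text
t 24.75 pos [0.6341 0.1359 0.2187] q [ 1.000e-04  7.316e-01  6.817e-01 -3.000e-04] F [-0.5  0.2 -0.6] gap 0.0337 59.76746678352356
tool shift cm [0.37 0.08 5.07]
```

View pics/w5.png

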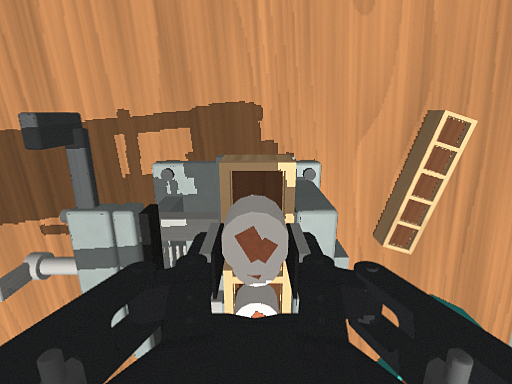

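The mount is held at (255,244) and pocket 0 shows at about (257,185). The remaining shift is 3.5 mm along tool x.

Call:
step_arm([
  {"ax": 0,"ay": 0,"az": 0,"x": 0.35,"y": 0.05,"z": 2,"jaw": 255},
  {"ax": 0,"ay": 0,"az": 0,"x": 0,"y": 0,"z": 1,"jaw": 255},
  {"ax": 0,"ay": 0,"az": 0,"x": 0,"y": 0,"z": 0.6,"jaw": 255},
  {"ax": 0,"ay": 0,"az": 0,"x": 0,"y": 0,"z": 0.4,"jaw": 255},
  {"ax": 0,"ay": 0,"az": 0,"x": 0,"y": 0,"z": 0.4,"jaw": 255},
  {"ax": 0,"ay": 0,"az": 0,"x": 0,"y": 0,"z": 0.3,"jaw": 255},
  {"ax": 0,"ay": 0,"az": 0,"x": 0,"y": 0,"z": 0.1,"jaw": 255},
  {"ax": 0,"ay": 0,"az": 0,"x": 0,"y": 0,"z": 0,"jaw": 255},
])

```text
time: 25.65
position: [0.635, 0.1403, 0.1709]
ee_rot: [0.0, 0.731, 0.682, 0.0]
ft_force: [-0.3, 0.5, -1.1]
finger_gap: 0.0336
grasp_force: 59.8
```

Call:
step_arm([
  {"ax": 0,"ay": 0,"az": 0,"x": 0,"y": 0,"z": 0.2,"jaw": 255},
  {"ax": 0,"ay": 0,"az": 0,"x": 0,"y": 0,"z": 0.1,"jaw": 255},
  {"ax": 0,"ay": 0,"az": 0,"x": 0,"y": 0,"z": 0,"jaw": 255},
  {"ax": 0,"ay": 0,"az": 0,"x": 0,"y": 0,"z": 0,"jaw": 0},
  {"ax": 0,"ay": 0,"az": 0,"x": 0,"y": 0,"z": 0,"jaw": 0},
  {"ax": 0,"ay": 0,"az": 0,"x": 0,"y": 0,"z": 0,"jaw": 0},
  {"ax": 0,"ay": 0,"az": 0,"x": 0,"y": 0,"z": 0,"jaw": 0},
  {"ax": 0,"ay": 0,"az": 0,"x": 0,"y": 0,"z": 0,"jaw": 0},
  {"ax": 0,"ay": 0,"az": 0,"x": 0,"y": 0,"z": -2,"jaw": 0},
  {"ax": 0,"ay": 0,"az": 0,"x": 0,"y": 0,"z": -4,"jaw": 0},
  {"ax": 0,"ay": 0,"az": 0,"x": 0,"y": 0,"z": -4,"jaw": 0},
])

```text
time: 26.75
position: [0.6343, 0.1402, 0.2679]
ee_rot: [-0.001, 0.731, 0.682, -0.001]
ft_force: [-0.2, -0.3, -0.0]
finger_gap: 0.0853
grasp_force: 0.0
```

Call:
step_arm([
  {"ax": 0,"ay": 0,"az": 0,"x": -2,"y": -4,"z": 0,"jaw": 0},
  {"ax": 0,"ay": 0,"az": 0,"x": -2,"y": -4,"z": 0,"jaw": 0},
  {"ax": 0,"ay": 0,"az": 0,"x": 0,"y": -4,"z": 0,"jaw": 0},
  {"ax": 0,"ay": 0,"az": 0,"x": 0,"y": -3,"z": 0,"jaw": 0},
  {"ax": 0,"ay": 0,"az": 0,"x": 0,"y": 0,"z": 0,"jaw": 0},
  {"ax": 0,"ay": 0,"az": 0,"x": 0,"y": 0,"z": 0,"jaw": 0},
])

```text
time: 27.35
position: [0.4828, 0.1109, 0.2685]
ee_rot: [0.001, 0.731, 0.682, 0.001]
ft_force: [0.8, 0.2, 0.4]
finger_gap: 0.0852
grasp_force: 0.0
```

Run:
```python
from h import *
s=st();p,d,m=shot('wrist','w6.png');pt,dt,mt=shot('top')
C=cloud(m,d);Z=C[...,2]
k=(abs(Z-.158)<.008);k[230:]=0
u=np.argwhere(k)[:,::-1];n,l,stt,cen=cv2.connectedComponentsWithStats(k.astype(np.uint8))
for i in range(1,n):
    if stt[i,4]>60:
        uv=np.argwhere(l==i)[:,::-1];q=onz(m,uv,.159)[:,:2].astype(np.float32);print(cen[i],stt[i,4],cv2.minAreaRect(q))
# top: holder mounts by height
Zt=cloud(mt,dt)[...,2];k=(abs(Zt-.16)<.008).astype(np.uint8);k[:165]=0;k[200:]=0;k[:,:205]=0;k[:,300:]=0
n,l,stt,cen=cv2.connectedComponentsWithStats(k)
for i in range(1,n):
    if stt[i,4]>20: print('mount',cen[i],stt[i,4],onz(mt,[cen[i]],.16)[0])
delta(s,.4911,.2003,.2)
```

```text
t 27.35 pos [0.4828 0.1109 0.2685] q [7.000e-04 7.313e-01 6.820e-01 7.000e-04] F [0.8 0.2 0.4] gap 0.0852 0.0
[257.45691383  81.36673347] 499 ((0.4920004606246948, 0.2019972950220108), (0.022527484223246574, 0.011719551868736744), 86.02930450439453)
[433.36873508 142.43436754] 1676 ((0.6328567862510681, 0.14500091969966888), (0.035022519528865814, 0.040204886347055435), 80.14570617675781)
[424.93552812 196.39780521] 1458 ((0.6302503943443298, 0.09878387302160263), (0.035262580960989, 0.040778227150440216), 67.44939422607422)
mount [216.30935252 177.79136691] 139 [0.63360971 0.14304557 0.16      ]
mount [233.40441176 178.        ] 136 [0.63152022 0.09633016 0.16      ]
mount [251.84444444 178.73333333] 135 [0.62790142 0.04619625 0.16      ]
mount [268.16911765 178.76470588] 136 [0.62640962 0.001919   0.16      ]
mount [285.9270073  179.96350365] 137 [ 0.62162803 -0.04602951  0.16      ]
tool shift cm [8.97 0.2  6.85]
```

View pics/w6.png

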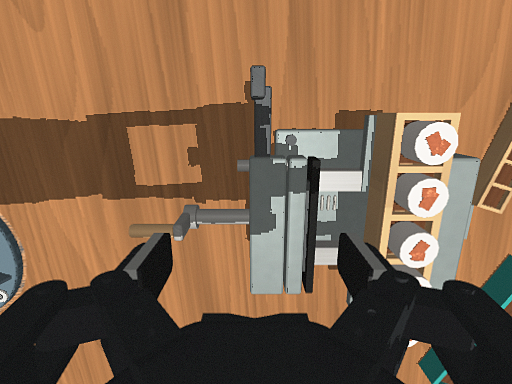

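All five pockets now hold mounts standing at z = 0.16. The tab is at (258,82) measuring 23 x 12 mm, the plate at about (313,220) and the crank handle at (155,231). Next I'll measure the jaw-to-holder gap.

Run:
```python
from h import *
p=cv2.imread('pics/w6.png')[:,:,::-1];m=camera_model('wrist');_,d,_=shot('wrist')
C=cloud(m,d);Z=C[...,2];hsv=cv2.cvtColor(p.copy(),cv2.COLOR_RGB2HSV)
F=[]
for v in range(160,225,8):
    dark=np.flatnonzero((hsv[v,300:335,2]<50)&(Z[v,300:335]>.09))+300
    # holder near top edge: first pixel with z>.132 right of 350
    hi=np.flatnonzero((Z[v,350:440]>.134)&(Z[v,350:440]<.147))+350
    if len(dark) and len(hi):
        a=onz(m,[[dark[-1]+.5,v]],.128)[0];b=onz(m,[[hi[0]-.5,v]],.14)[0]
        print(v,dark[0],dark[-1],'zplate %.3f'%np.median(Z[v,dark]),a[:2].round(4),hi[0],b[:2].round(4), 'gap',round(np.dot(b[:2]-a[:2],[.9979,-.0654]),4))
k=(Z>.115)&(Z<.14)&(hsv[...,1]>60);k[:,:125]=0;k[:,190:]=0;k[215:250]&=True;k[:215]=0;k[250:]=0
uv=np.argwhere(k)[:,::-1];q=onz(m,uv,.132)[:,:2].astype(np.float32);print('handle',len(q),cv2.minAreaRect(q))
```

```text
160 308 319 zplate 0.127 [0.5471 0.1316] 388 [0.6056 0.1296] gap 0.0586
168 307 319 zplate 0.127 [0.547  0.1239] 387 [0.6051 0.1223] gap 0.0581
176 307 318 zplate 0.127 [0.546  0.1162] 385 [0.6037 0.1149] gap 0.0577
184 309 318 zplate 0.127 [0.5459 0.1083] 385 [0.6041 0.1073] gap 0.0582
192 309 317 zplate 0.127 [0.5449 0.1003] 383 [0.6027 0.0997] gap 0.0577
200 309 317 zplate 0.128 [0.5448 0.0921] 383 [0.6031 0.0918] gap 0.0582
208 309 316 zplate 0.127 [0.5437 0.0838] 381 [0.6016 0.084 ] gap 0.0578
216 308 316 zplate 0.127 [0.5437 0.0754] 380 [0.6011 0.0759] gap 0.0573
224 308 315 zplate 0.128 [0.5426 0.0668] 380 [0.6015 0.0677] gap 0.0588
handle 541 ((0.37912124395370483, 0.07511848956346512), (0.021791962906718254, 0.04810766875743866), 81.75804901123047)
```

Call:
step_arm([
  {"ax": 0,"ay": 0,"az": 0,"x": 3,"y": 0.1,"z": 0,"jaw": 80},
  {"ax": 0,"ay": 0,"az": 0,"x": 3,"y": 0.1,"z": 0,"jaw": 80},
  {"ax": 0,"ay": 0,"az": 0,"x": 3,"y": 0.1,"z": 0,"jaw": 80},
  {"ax": 0,"ay": 0,"az": 0,"x": 0,"y": 0,"z": 3,"jaw": 80},
  {"ax": 0,"ay": 0,"az": 0,"x": 0,"y": 0,"z": 3,"jaw": 80},
  {"ax": 0,"ay": 0,"az": 0,"x": 0,"y": 0,"z": 0,"jaw": 80},
  {"ax": 0,"ay": 0,"az": 0,"x": 0,"y": 0,"z": 0,"jaw": 80},
])

```text
time: 28.2
position: [0.4922, 0.2004, 0.2076]
ee_rot: [-0.0, 0.731, 0.682, -0.001]
ft_force: [-0.7, 0.4, 0.5]
finger_gap: 0.0589
grasp_force: 0.0
```

The gap is a consistent 58 mm. With the 7 mm rack, sliding about 56 mm should lock 2 mm short of the holder. I'll grip the tab.

Call:
step_arm([
  {"ax": 0,"ay": 0,"az": 0,"x": 0,"y": 0,"z": 3,"jaw": 80},
  {"ax": 0,"ay": 0,"az": 0,"x": 0,"y": 0,"z": 2,"jaw": 80},
  {"ax": 0,"ay": 0,"az": 0,"x": 0,"y": 0,"z": 1.4,"jaw": 80},
  {"ax": 0,"ay": 0,"az": 0,"x": 0,"y": 0,"z": 0,"jaw": 80},
  {"ax": 0,"ay": 0,"az": 0,"x": 0,"y": 0,"z": 0,"jaw": 255},
  {"ax": 0,"ay": 0,"az": 0,"x": 0,"y": 0,"z": 0,"jaw": 255},
  {"ax": 0,"ay": 0,"az": 0,"x": 0,"y": 0,"z": 0,"jaw": 255},
  {"ax": 0,"ay": 0,"az": 0,"x": 0,"y": 0,"z": 0,"jaw": 255},
  {"ax": 0,"ay": 0,"az": 0,"x": 0,"y": 0,"z": 0,"jaw": 255},
])

```text
time: 29.1
position: [0.4919, 0.2008, 0.145]
ee_rot: [0.0, 0.731, 0.682, 0.0]
ft_force: [-2.9, 0.5, 5.7]
finger_gap: 0.011
grasp_force: 60.2
```

Call:
step_arm([
  {"ax": 0,"ay": 0,"az": 0,"x": 0.1,"y": 0,"z": 0.3,"jaw": 255},
  {"ax": 0,"ay": 0,"az": 0,"x": 0.1,"y": 0,"z": 0.3,"jaw": 255},
  {"ax": 0,"ay": 0,"az": 0,"x": 0.1,"y": 0,"z": 0.3,"jaw": 255},
  {"ax": 0,"ay": 0,"az": 0,"x": 0.1,"y": 0,"z": 0.3,"jaw": 255},
  {"ax": 0,"ay": 0,"az": 0,"x": 0,"y": 0,"z": 0,"jaw": 255},
  {"ax": 0,"ay": 0,"az": 0,"x": 0,"y": 0,"z": 0,"jaw": 255},
])

```text
time: 29.7
position: [0.494, 0.2044, 0.1346]
ee_rot: [0.002, 0.731, 0.682, 0.001]
ft_force: [-1.6, -1.2, 13.3]
finger_gap: 0.0113
grasp_force: 62.2
```

Call:
step_arm([
  {"ax": 0,"ay": 0,"az": 0,"x": 0,"y": 0.5,"z": 0,"jaw": 255},
  {"ax": 0,"ay": 0,"az": 0,"x": 0,"y": 0.5,"z": 0,"jaw": 255},
  {"ax": 0,"ay": 0,"az": 0,"x": 0,"y": 0.5,"z": 0,"jaw": 255},
  {"ax": 0,"ay": 0,"az": 0,"x": 0,"y": 0.5,"z": 0,"jaw": 255},
  {"ax": 0,"ay": 0,"az": 0,"x": 0,"y": 0,"z": 0,"jaw": 255},
])

```text
time: 30.2
position: [0.5147, 0.2029, 0.1347]
ee_rot: [0.002, 0.731, 0.682, 0.002]
ft_force: [2.0, -2.1, 11.1]
finger_gap: 0.0109
grasp_force: 61.8
```

Call:
step_arm([
  {"ax": 0,"ay": 0,"az": 0,"x": 0,"y": 0.5,"z": 0,"jaw": 255},
  {"ax": 0,"ay": 0,"az": 0,"x": 0,"y": 0.5,"z": 0,"jaw": 255},
  {"ax": 0,"ay": 0,"az": 0,"x": 0,"y": 0.5,"z": 0,"jaw": 255},
  {"ax": 0,"ay": 0,"az": 0,"x": 0,"y": 0.5,"z": 0,"jaw": 255},
  {"ax": 0,"ay": 0,"az": 0,"x": 0,"y": 0.5,"z": 0,"jaw": 255},
  {"ax": 0,"ay": 0,"az": 0,"x": 0,"y": 0.4,"z": 0,"jaw": 255},
  {"ax": 0,"ay": 0,"az": 0,"x": 0,"y": 0.2,"z": 0,"jaw": 255},
  {"ax": 0,"ay": 0,"az": 0,"x": 0,"y": 0,"z": 0,"jaw": 255},
  {"ax": 0,"ay": 0,"az": 0,"x": 0,"y": 0,"z": 0,"jaw": 255},
])

```text
time: 31.1
position: [0.5452, 0.2008, 0.1348]
ee_rot: [0.002, 0.731, 0.682, 0.002]
ft_force: [-1.0, -1.2, 9.9]
finger_gap: 0.0112
grasp_force: 61.8
```

Run:
```python
from h import *
st();st();p,d,m=shot('top');C=cloud(m,d);Z=C[...,2]
s,ds,ms=shot('side')
cv2.imwrite('pics/s2.png',np.vstack([cv2.resize(s[130:250,150:300],None,fx=4,fy=4),])[:,:,::-1][:480])
```

```text
t 31.1 pos [0.5452 0.2008 0.1348] q [0.0019 0.7313 0.6821 0.0018] F [-1.  -1.2  9.9] gap 0.0112 61.805291175842285
t 31.1 pos [0.5452 0.2008 0.1348] q [0.0019 0.7313 0.6821 0.0018] F [-1.  -1.2  9.9] gap 0.0112 61.805291175842285
```

View pics/s2.png

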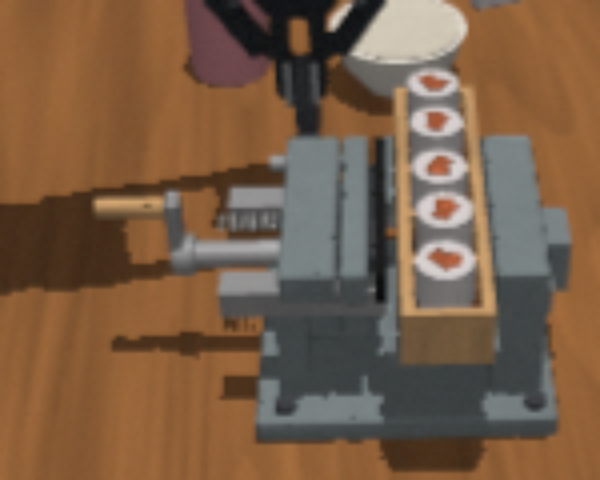

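The side view shows the plate close to the holder with a few millimetres left, and all five mounts standing. I'll nudge 2 mm further, let the lever up in the grip, then open.

Call:
step_arm([
  {"ax": 0,"ay": 0,"az": 0,"x": 0,"y": 0.2,"z": 0,"jaw": 255},
  {"ax": 0,"ay": 0,"az": 0,"x": 0,"y": 0,"z": 0,"jaw": 255},
  {"ax": 0,"ay": 0,"az": 0,"x": -0.1,"y": 0,"z": -0.3,"jaw": 255},
  {"ax": 0,"ay": 0,"az": 0,"x": -0.1,"y": 0,"z": -0.3,"jaw": 255},
  {"ax": 0,"ay": 0,"az": 0,"x": -0.1,"y": 0,"z": -0.3,"jaw": 255},
  {"ax": 0,"ay": 0,"az": 0,"x": -0.1,"y": 0,"z": -0.3,"jaw": 255},
  {"ax": 0,"ay": 0,"az": 0,"x": 0,"y": 0,"z": 0,"jaw": 255},
  {"ax": 0,"ay": 0,"az": 0,"x": 0,"y": 0,"z": 0,"jaw": 80},
  {"ax": 0,"ay": 0,"az": 0,"x": 0,"y": 0,"z": 0,"jaw": 80},
  {"ax": 0,"ay": 0,"az": 0,"x": 0,"y": 0,"z": 0,"jaw": 80},
  {"ax": 0,"ay": 0,"az": 0,"x": 0,"y": 0,"z": 0,"jaw": 80},
])

```text
time: 32.3
position: [0.5444, 0.1966, 0.1436]
ee_rot: [-0.0, 0.731, 0.682, -0.0]
ft_force: [0.2, 0.6, 0.5]
finger_gap: 0.0586
grasp_force: 0.0
```

Call:
step_arm([
  {"ax": 0,"ay": 0,"az": 0,"x": 0,"y": 0,"z": -3,"jaw": 80},
  {"ax": 0,"ay": 0,"az": 0,"x": 0,"y": 0,"z": -4,"jaw": 80},
  {"ax": 0,"ay": 0,"az": 0,"x": 0,"y": 0,"z": -4,"jaw": 0},
  {"ax": 0,"ay": 0,"az": 0,"x": -4,"y": -2,"z": 0,"jaw": 0},
  {"ax": 0,"ay": 0,"az": 0,"x": -4,"y": -3,"z": 0,"jaw": 0},
  {"ax": 0,"ay": 0,"az": 0,"x": 0,"y": 0,"z": 0,"jaw": 0},
  {"ax": 0,"ay": 0,"az": 0,"x": 0,"y": 0,"z": 0,"jaw": 0},
])

```text
time: 33.0
position: [0.4887, 0.1198, 0.254]
ee_rot: [0.0, 0.732, 0.681, 0.0]
ft_force: [1.3, -0.0, -0.0]
finger_gap: 0.0852
grasp_force: 0.0
```

Run:
```python
from h import *
s=st();p,d,m=shot('wrist','w7.png')
C=cloud(m,d);Z=C[...,2];hsv=cv2.cvtColor(p,cv2.COLOR_RGB2HSV)
k=(abs(Z-.158)<.008);k[230:]=0;n,l,q4,cen=cv2.connectedComponentsWithStats(k.astype(np.uint8))
for i in range(1,n):
    if q4[i,4]>60:
        uv=np.argwhere(l==i)[:,::-1];q=onz(m,uv,.159)[:,:2].astype(np.float32);print(cen[i],q4[i,4],np.median(Z[l==i]),cv2.minAreaRect(q))
pt,dt,mt=shot('top');C=cloud(mt,dt);Z=C[...,2]
k=(Z>.115)&(Z<.15);k[:235]=0;k[:,:238]=0;k[:,260:]=0;k[300:]=0
uv=np.argwhere(k)[:,::-1];print('top handle/arm',len(uv),uv.min(0),uv.max(0), 'pts',onz(mt,[[uv[:,0].mean(),uv[:,1].max()]],.132))
```

```text
t 33.0 pos [0.4887 0.1198 0.254 ] q [2.000e-04 7.320e-01 6.813e-01 2.000e-04] F [ 1.3 -0.  -0. ] gap 0.0852 0.0
[323.0088968   92.29003559] 562 0.15521204724749804 ((0.5450162291526794, 0.19850382208824158), (0.022927137091755867, 0.012356838211417198), 86.0252456665039)
[436.32144787 155.95515937] 1851 0.15937586723120167 ((0.6325802803039551, 0.14485490322113037), (0.035279806703329086, 0.04035831242799759), 86.02462005615234)
[427.41230366 210.91295812] 1528 0.15944221605338182 ((0.6303892731666565, 0.10119199752807617), (0.033934786915779114, 0.04010868817567825), 85.82077026367188)
top handle/arm 107 [245 240] [251 260] pts [[0.40737568 0.06586936 0.132     ]]
```

View pics/w7.png

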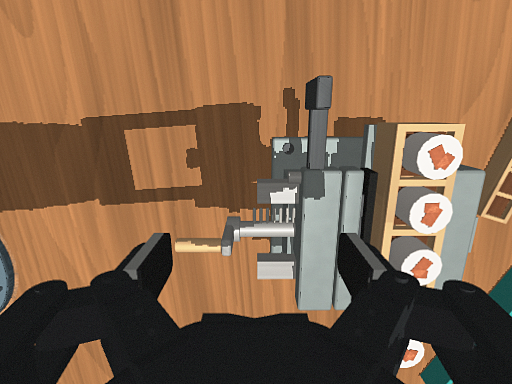

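The tab is now at (318,92), 53 mm further on and back up. The handle runs from (176,243) to (222,245), and the plate's gap to the holder is small. I'll measure the handle and gap from this view while turning the tool 90°.

Run:
```python
from h import *
m=camera_model('wrist');p,d,_=shot('wrist');C=cloud(m,d);Z=C[...,2];hsv=cv2.cvtColor(p,cv2.COLOR_RGB2HSV)
k=(Z>.117)&(Z<.14);k[:,:172]=0;k[:,225:]=0;k[:230]=0;k[258:]=0
for u in range(174,226,4):
    v=np.flatnonzero(k[:,u]); print(u,(v.min(),v.max()) if len(v) else None,p[v[len(v)//2],u].tolist() if len(v) else '')
print(onz(m,[[178,243.5],[200,244],[222,245]],.128))
for v in range(175,225,10):
    dark=np.flatnonzero((hsv[v,355:385,2]<50)&(Z[v,355:385]>.11))+355
    hi=np.flatnonzero((Z[v,370:440]>.134)&(Z[v,370:440]<.147))+370
    if len(dark) and len(hi):
        a=onz(m,[[dark[-1]+.5,v]],.128)[0];b=onz(m,[[hi[0]-.5,v]],.14)[0]
        print(v,dark[0],dark[-1],a[:2].round(4),b[:2].round(4),'gap',round(np.dot(b[:2]-a[:2],[.9979,-.0654]),4))
```

```text
174 (np.int64(241), np.int64(252)) [249, 217, 156]
178 (np.int64(239), np.int64(253)) [245, 217, 156]
182 (np.int64(239), np.int64(253)) [245, 214, 153]
186 (np.int64(239), np.int64(253)) [245, 217, 154]
190 (np.int64(239), np.int64(253)) [245, 213, 154]
194 (np.int64(239), np.int64(253)) [245, 213, 152]
198 (np.int64(239), np.int64(253)) [182, 138, 98]
202 (np.int64(239), np.int64(252)) [254, 219, 156]
206 (np.int64(239), np.int64(253)) [254, 219, 157]
210 (np.int64(239), np.int64(253)) [252, 216, 154]
214 (np.int64(239), np.int64(253)) [243, 208, 148]
218 (np.int64(239), np.int64(252)) [255, 216, 153]
222 (np.int64(235), np.int64(255)) [132, 129, 126]
[[0.41241541 0.07176597 0.128     ]
 [0.43369015 0.06975418 0.128     ]
 [0.45491957 0.0672035  0.128     ]]
175 363 375 [0.6008 0.1269] [0.6052 0.1292] gap 0.0042
185 362 374 [0.6004 0.1175] [0.6048 0.1203] gap 0.0043
195 361 373 [0.5999 0.1079] [0.6036 0.1113] gap 0.0035
205 362 372 [0.5994 0.0982] [0.6032 0.102 ] gap 0.0036
215 361 370 [0.5979 0.0883] [0.6028 0.0925] gap 0.0046
```

Call:
step_arm([
  {"ax": 0,"ay": 0,"az": -0.1315,"x": 0,"y": 0,"z": 0,"jaw": 0},
  {"ax": 0,"ay": 0,"az": -0.1315,"x": 0,"y": 0,"z": 0,"jaw": 0},
  {"ax": 0,"ay": 0,"az": -0.1315,"x": 0,"y": 0,"z": 0,"jaw": 0},
  {"ax": 0,"ay": 0,"az": -0.1315,"x": 0,"y": 0,"z": 0,"jaw": 0},
  {"ax": 0,"ay": 0,"az": -0.1315,"x": 0,"y": 0,"z": 0,"jaw": 0},
  {"ax": 0,"ay": 0,"az": -0.1315,"x": 0,"y": 0,"z": 0,"jaw": 0},
  {"ax": 0,"ay": 0,"az": -0.1315,"x": 0,"y": 0,"z": 0,"jaw": 0},
  {"ax": 0,"ay": 0,"az": -0.1315,"x": 0,"y": 0,"z": 0,"jaw": 0},
  {"ax": 0,"ay": 0,"az": -0.1315,"x": 0,"y": 0,"z": 0,"jaw": 0},
  {"ax": 0,"ay": 0,"az": -0.1315,"x": 0,"y": 0,"z": 0,"jaw": 0},
  {"ax": 0,"ay": 0,"az": -0.1315,"x": 0,"y": 0,"z": 0,"jaw": 0},
  {"ax": 0,"ay": 0,"az": -0.1315,"x": 0,"y": 0,"z": 0,"jaw": 0},
])

```text
time: 34.35
position: [0.4899, 0.1213, 0.2537]
ee_rot: [-0.0, 0.028, 1.0, 0.0]
ft_force: [0.3, 0.5, -0.0]
finger_gap: 0.0851
grasp_force: 0.0
```

Call:
step_arm([
  {"ax": 0,"ay": 0,"az": 0,"x": 2.2,"y": -1.95,"z": 1,"jaw": 0},
  {"ax": 0,"ay": 0,"az": 0,"x": 2.2,"y": -1.95,"z": 1,"jaw": 0},
  {"ax": 0,"ay": 0,"az": 0,"x": 2.1,"y": -1.9,"z": 1,"jaw": 0},
  {"ax": 0,"ay": 0,"az": 0,"x": 0,"y": 0,"z": 2,"jaw": 0},
  {"ax": 0,"ay": 0,"az": 0,"x": 0,"y": 0,"z": 0,"jaw": 0},
  {"ax": 0,"ay": 0,"az": 0,"x": 0,"y": 0,"z": 0,"jaw": 0},
])

```text
time: 34.95
position: [0.4213, 0.067, 0.2041]
ee_rot: [-0.0, 0.031, 1.0, 0.0]
ft_force: [-0.2, 0.0, -0.4]
finger_gap: 0.0855
grasp_force: 0.0
```

Run:
```python
from h import *
s=st();delta(s,.422,.067,.133)
p,d,m=shot('wrist','w8.png');print(m['origin'])
```

```text
t 34.95 pos [0.4213 0.067  0.2041] q [-2.000e-04  3.100e-02  9.995e-01  1.000e-04] F [-0.2  0.  -0.4] gap 0.0855 0.0
tool shift cm [-0.07 -0.    7.11]
[0.35453378 0.07259057 0.32414906]
```

View pics/w8.png

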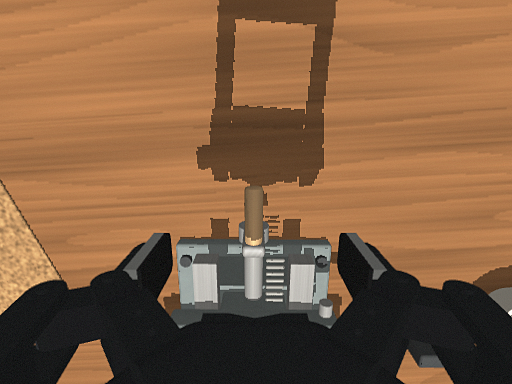

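The handle runs straight up the picture from (254,245) to (254,187), centred between the fingers. I'll descend and grip it.

Call:
step_arm([
  {"ax": 0,"ay": 0,"az": 0,"x": 0,"y": 0,"z": 3,"jaw": 0},
  {"ax": 0,"ay": 0,"az": 0,"x": 0,"y": 0,"z": 2.5,"jaw": 0},
  {"ax": 0,"ay": 0,"az": 0,"x": 0,"y": 0,"z": 1.6,"jaw": 0},
  {"ax": 0,"ay": 0,"az": 0,"x": 0,"y": 0,"z": 0,"jaw": 0},
  {"ax": 0,"ay": 0,"az": 0,"x": 0,"y": 0,"z": 0,"jaw": 255},
  {"ax": 0,"ay": 0,"az": 0,"x": 0,"y": 0,"z": 0,"jaw": 255},
  {"ax": 0,"ay": 0,"az": 0,"x": 0,"y": 0,"z": 0,"jaw": 255},
  {"ax": 0,"ay": 0,"az": 0,"x": 0,"y": 0,"z": 0,"jaw": 255},
  {"ax": 0,"ay": 0,"az": 0,"x": 0,"y": 0,"z": 0,"jaw": 255},
  {"ax": 0,"ay": 0,"az": 0,"x": 0,"y": 0,"z": 0,"jaw": 255},
  {"ax": 0,"ay": 0,"az": 0,"x": 0,"y": 0,"z": 0,"jaw": 255},
])

```text
time: 36.1
position: [0.4211, 0.0663, 0.1333]
ee_rot: [0.0, 0.031, 1.0, -0.0]
ft_force: [-0.6, -2.2, 6.3]
finger_gap: 0.012
grasp_force: 58.6
```

Call:
step_arm([
  {"ax": 0,"ay": 0,"az": 0,"x": -0.033,"y": -2.0,"z": 0.536,"jaw": 255},
  {"ax": 0,"ay": 0,"az": 0,"x": -0.033,"y": -1.464,"z": 1.464,"jaw": 255},
  {"ax": 0,"ay": 0,"az": 0,"x": -0.033,"y": -0.536,"z": 2.0,"jaw": 255},
  {"ax": 0,"ay": 0,"az": 0,"x": 0,"y": 0,"z": 0,"jaw": 255},
])

```text
time: 36.5
position: [0.4191, 0.0264, 0.0916]
ee_rot: [-0.0, 0.032, 0.999, 0.0]
ft_force: [3.0, -1.8, -7.4]
finger_gap: 0.0115
grasp_force: 59.1
```

Call:
step_arm([
  {"ax": 0,"ay": 0,"az": 0,"x": -0.033,"y": 0.536,"z": 2.0,"jaw": 255},
  {"ax": 0,"ay": 0,"az": 0,"x": -0.033,"y": 1.464,"z": 1.464,"jaw": 255},
  {"ax": 0,"ay": 0,"az": 0,"x": -0.033,"y": 2.0,"z": 0.536,"jaw": 255},
  {"ax": 0,"ay": 0,"az": 0,"x": 0,"y": 0,"z": 0,"jaw": 255},
])

```text
time: 36.9
position: [0.4239, 0.0676, 0.0535]
ee_rot: [0.001, 0.031, 1.0, -0.0]
ft_force: [1.5, 3.1, 3.4]
finger_gap: 0.0116
grasp_force: 60.2
```

Call:
step_arm([
  {"ax": 0,"ay": 0,"az": 0,"x": -0.033,"y": 2.0,"z": -0.536,"jaw": 255},
  {"ax": 0,"ay": 0,"az": 0,"x": -0.033,"y": 1.464,"z": -1.464,"jaw": 255},
  {"ax": 0,"ay": 0,"az": 0,"x": -0.033,"y": 0.536,"z": -2.0,"jaw": 255},
  {"ax": 0,"ay": 0,"az": 0,"x": -0.033,"y": -0.536,"z": -2.0,"jaw": 255},
  {"ax": 0,"ay": 0,"az": 0,"x": -0.033,"y": -1.464,"z": -1.464,"jaw": 255},
  {"ax": 0,"ay": 0,"az": 0,"x": -0.033,"y": -2.0,"z": -0.536,"jaw": 255},
  {"ax": 0,"ay": 0,"az": 0,"x": 0,"y": 0,"z": 0,"jaw": 255},
])

```text
time: 37.6
position: [0.4249, 0.0656, 0.1334]
ee_rot: [0.001, 0.032, 0.999, -0.0]
ft_force: [-1.1, -2.6, 4.5]
finger_gap: 0.012
grasp_force: 61.9
```

One full turn went cleanly. Now the second turn, then I'll check how far the holder has moved.

Call:
step_arm([
  {"ax": 0,"ay": 0,"az": 0,"x": -0.033,"y": -2.0,"z": 0.536,"jaw": 255},
  {"ax": 0,"ay": 0,"az": 0,"x": -0.033,"y": -1.464,"z": 1.464,"jaw": 255},
  {"ax": 0,"ay": 0,"az": 0,"x": -0.033,"y": -0.536,"z": 2.0,"jaw": 255},
  {"ax": 0,"ay": 0,"az": 0,"x": -0.033,"y": 0.536,"z": 2.0,"jaw": 255},
  {"ax": 0,"ay": 0,"az": 0,"x": -0.033,"y": 1.464,"z": 1.464,"jaw": 255},
  {"ax": 0,"ay": 0,"az": 0,"x": -0.033,"y": 2.0,"z": 0.536,"jaw": 255},
  {"ax": 0,"ay": 0,"az": 0,"x": 0,"y": 0,"z": 0,"jaw": 255},
])

```text
time: 38.3
position: [0.4276, 0.0678, 0.0533]
ee_rot: [0.001, 0.031, 1.0, -0.0]
ft_force: [0.0, 3.7, 7.0]
finger_gap: 0.0117
grasp_force: 62.2
```

Call:
step_arm([
  {"ax": 0,"ay": 0,"az": 0,"x": -0.033,"y": 2.0,"z": -0.536,"jaw": 255},
  {"ax": 0,"ay": 0,"az": 0,"x": -0.033,"y": 1.464,"z": -1.464,"jaw": 255},
  {"ax": 0,"ay": 0,"az": 0,"x": -0.033,"y": 0.536,"z": -2.0,"jaw": 255},
  {"ax": 0,"ay": 0,"az": 0,"x": -0.033,"y": -0.536,"z": -2.0,"jaw": 255},
  {"ax": 0,"ay": 0,"az": 0,"x": -0.033,"y": -1.464,"z": -1.464,"jaw": 255},
  {"ax": 0,"ay": 0,"az": 0,"x": -0.033,"y": -2.0,"z": -0.536,"jaw": 255},
  {"ax": 0,"ay": 0,"az": 0,"x": 0,"y": 0,"z": 0,"jaw": 255},
])

```text
time: 39.0
position: [0.4288, 0.0658, 0.1333]
ee_rot: [0.0, 0.032, 0.999, -0.0]
ft_force: [-1.4, -2.2, 7.3]
finger_gap: 0.0117
grasp_force: 62.5
```

```bash
cat >> h.py <<'E'
def hold():
    st();p,d,m=shot('top');C=cloud(m,d);Z=C[...,2];hsv=cv2.cvtColor(p,cv2.COLOR_RGB2HSV)
    k=(abs(Z-.16)<.008).astype(np.uint8);k[:160]=0;k[200:]=0;k[:,:205]=0;k[:,300:]=0
    n,l,q,cen=cv2.connectedComponentsWithStats(k)
    print('mounts',[np.round(onz(m,[cen[i]],.16)[0,:2],4).tolist() for i in range(1,n) if q[i,4]>20])
    k=(Z>.128)&(Z<.15)&(hsv[...,1]>90);k[:160]=0;k[200:]=0;k[:,:200]=0;k[:,305:]=0
    print('holder',cv2.minAreaRect(onz(m,np.argwhere(k)[:,::-1],.14)[:,:2].astype(np.float32)))
    return p
E
python3 - <<'E'
from h import *
hold()
E
```

```text
t 39.0 pos [0.4288 0.0658 0.1333] q [ 3.000e-04  3.210e-02  9.995e-01 -2.000e-04] F [-1.4 -2.2  7.3] gap 0.0117 62.46882677078247
mounts [[0.6359, 0.1427], [0.6333, 0.0963], [0.6297, 0.0461], [0.6283, 0.0015], [0.6234, -0.0459]]
holder ((0.6269281506538391, 0.047837994992733), (0.24118314683437347, 0.06507579982280731), 86.03329467773438)
```

The holder has moved about 1.9 mm so far. One more half turn, then I'll look again.

Call:
step_arm([
  {"ax": 0,"ay": 0,"az": 0,"x": -0.033,"y": -2.0,"z": 0.536,"jaw": 255},
  {"ax": 0,"ay": 0,"az": 0,"x": -0.033,"y": -1.464,"z": 1.464,"jaw": 255},
  {"ax": 0,"ay": 0,"az": 0,"x": -0.033,"y": -0.536,"z": 2.0,"jaw": 255},
  {"ax": 0,"ay": 0,"az": 0,"x": -0.033,"y": 0.536,"z": 2.0,"jaw": 255},
  {"ax": 0,"ay": 0,"az": 0,"x": -0.033,"y": 1.464,"z": 1.464,"jaw": 255},
  {"ax": 0,"ay": 0,"az": 0,"x": -0.033,"y": 2.0,"z": 0.536,"jaw": 255},
  {"ax": 0,"ay": 0,"az": 0,"x": 0,"y": 0,"z": 0,"jaw": 255},
])

```text
time: 39.75
position: [0.4312, 0.0678, 0.0532]
ee_rot: [0.0, 0.031, 1.0, -0.0]
ft_force: [-2.1, 3.9, 12.0]
finger_gap: 0.0115
grasp_force: 63.0
```

Run:
```python
from h import *
hold()
```

```text
t 39.75 pos [0.4312 0.0678 0.0532] q [ 1.000e-04  3.070e-02  9.995e-01 -2.000e-04] F [-2.1  3.9 12. ] gap 0.0115 63.03106427192688
mounts [[0.6374, 0.1426], [0.6346, 0.096], [0.6315, 0.046], [0.6296, 0.0017], [0.6248, -0.046]]
holder ((0.6311452984809875, 0.047619812190532684), (0.2411845326423645, 0.05934884026646614), 86.22461700439453)
```

Call:
step_arm([
  {"ax": 0,"ay": 0,"az": 0,"x": -0.033,"y": 2.0,"z": -0.536,"jaw": 255},
  {"ax": 0,"ay": 0,"az": 0,"x": -0.033,"y": 1.464,"z": -1.464,"jaw": 255},
  {"ax": 0,"ay": 0,"az": 0,"x": -0.033,"y": 0.536,"z": -2.0,"jaw": 255},
  {"ax": 0,"ay": 0,"az": 0,"x": -0.033,"y": -0.536,"z": -2.0,"jaw": 255},
  {"ax": 0,"ay": 0,"az": 0,"x": -0.033,"y": -1.464,"z": -1.464,"jaw": 255},
  {"ax": 0,"ay": 0,"az": 0,"x": -0.033,"y": -2.0,"z": -0.536,"jaw": 255},
  {"ax": 0,"ay": 0,"az": 0,"x": 0,"y": 0,"z": 0,"jaw": 255},
])

```text
time: 40.5
position: [0.4321, 0.066, 0.1332]
ee_rot: [-0.001, 0.032, 0.999, 0.0]
ft_force: [-5.9, -1.1, 11.8]
finger_gap: 0.0116
grasp_force: 63.2
```

Run:
```python
from h import *
hold()
```

```text
t 40.5 pos [0.4321 0.066  0.1332] q [-5.000e-04  3.190e-02  9.995e-01  0.000e+00] F [-5.9 -1.1 11.8] gap 0.0116 63.19420337677002
mounts [[0.6376, 0.1427], [0.6346, 0.0958], [0.6315, 0.046], [0.6297, 0.0018], [0.6247, -0.046]]
holder ((0.6282044053077698, 0.04781387746334076), (0.2411845326423645, 0.06524340808391571), 86.22461700439453)
```

The holder stopped moving between 2 and 2.5 turns, pinching at about 2.4. One and a half turns past that is about 3.9, so I'll crank 11 more twelfths.

Call:
step_arm([
  {"ax": 0,"ay": 0,"az": 0,"x": -0.033,"y": -2.0,"z": 0.536,"jaw": 255},
  {"ax": 0,"ay": 0,"az": 0,"x": -0.033,"y": -1.464,"z": 1.464,"jaw": 255},
  {"ax": 0,"ay": 0,"az": 0,"x": -0.033,"y": -0.536,"z": 2.0,"jaw": 255},
  {"ax": 0,"ay": 0,"az": 0,"x": -0.033,"y": 0.536,"z": 2.0,"jaw": 255},
  {"ax": 0,"ay": 0,"az": 0,"x": -0.033,"y": 1.464,"z": 1.464,"jaw": 255},
  {"ax": 0,"ay": 0,"az": 0,"x": -0.033,"y": 2.0,"z": 0.536,"jaw": 255},
  {"ax": 0,"ay": 0,"az": 0,"x": 0,"y": 0,"z": 0,"jaw": 255},
])

```text
time: 41.25
position: [0.4342, 0.0678, 0.0529]
ee_rot: [-0.001, 0.031, 1.0, -0.0]
ft_force: [-5.4, 4.0, 15.3]
finger_gap: 0.0117
grasp_force: 63.7
```

Call:
step_arm([
  {"ax": 0,"ay": 0,"az": 0,"x": -0.033,"y": 2.0,"z": -0.536,"jaw": 255},
  {"ax": 0,"ay": 0,"az": 0,"x": -0.033,"y": 1.464,"z": -1.464,"jaw": 255},
  {"ax": 0,"ay": 0,"az": 0,"x": -0.033,"y": 0.536,"z": -2.0,"jaw": 255},
  {"ax": 0,"ay": 0,"az": 0,"x": -0.033,"y": -0.536,"z": -2.0,"jaw": 255},
  {"ax": 0,"ay": 0,"az": 0,"x": -0.033,"y": -1.464,"z": -1.464,"jaw": 255},
  {"ax": 0,"ay": 0,"az": 0,"x": 0,"y": 0,"z": 0,"jaw": 255},
  {"ax": 0,"ay": 0,"az": 0,"x": 0,"y": 0,"z": 0,"jaw": 255},
])

```text
time: 41.95
position: [0.4362, 0.0865, 0.1271]
ee_rot: [-0.002, 0.032, 0.999, -0.0]
ft_force: [-7.2, 1.8, 10.8]
finger_gap: 0.0122
grasp_force: 62.9
```

Now I'll release, rise straight up, back away and inspect.

Call:
step_arm([
  {"ax": 0,"ay": 0,"az": 0,"x": 0,"y": 0,"z": 0,"jaw": 0},
  {"ax": 0,"ay": 0,"az": 0,"x": 0,"y": 0,"z": 0,"jaw": 0},
  {"ax": 0,"ay": 0,"az": 0,"x": 0,"y": 0,"z": 0,"jaw": 0},
  {"ax": 0,"ay": 0,"az": 0,"x": 0,"y": 0,"z": 0,"jaw": 0},
  {"ax": 0,"ay": 0,"az": 0,"x": 0,"y": 0,"z": 0,"jaw": 0},
  {"ax": 0,"ay": 0,"az": 0,"x": 0,"y": 0,"z": -3,"jaw": 0},
  {"ax": 0,"ay": 0,"az": 0,"x": 0,"y": 0,"z": -4,"jaw": 0},
  {"ax": 0,"ay": 0,"az": 0,"x": 0,"y": 0,"z": -4,"jaw": 0},
  {"ax": 0,"ay": 0,"az": 0,"x": 2,"y": 0,"z": -3,"jaw": 0},
  {"ax": 0,"ay": 0,"az": 0,"x": 2,"y": 0,"z": 0,"jaw": 0},
  {"ax": 0,"ay": 0,"az": 0,"x": 0,"y": 0,"z": 0,"jaw": 0},
  {"ax": 0,"ay": 0,"az": 0,"x": 0,"y": 0,"z": 0,"jaw": 0},
])

```text
time: 43.15
position: [0.3976, 0.0881, 0.2673]
ee_rot: [0.0, 0.031, 1.0, -0.0]
ft_force: [-0.6, -0.2, 0.2]
finger_gap: 0.0851
grasp_force: 0.0
```

Run:
```python
from h import *
p=hold();s,_,_=shot('side')
a=cv2.resize(p[140:290,170:320],(400,400));b=cv2.resize(s[90:240,150:300],(400,400))
cv2.imwrite('pics/fin.png',np.hstack([a,b])[:,:,::-1])
```

```text
t 43.15 pos [0.3976 0.0881 0.2673] q [ 3.000e-04  3.150e-02  9.995e-01 -0.000e+00] F [-0.6 -0.2  0.2] gap 0.0851 0.0
mounts [[0.6374, 0.1429], [0.6346, 0.0956], [0.6315, 0.0459], [0.6296, 0.0017], [0.6248, -0.046]]
holder ((0.6310635805130005, 0.04762520641088486), (0.2411845326423645, 0.059512652456760406), 86.22461700439453)
```

View pics/fin.png

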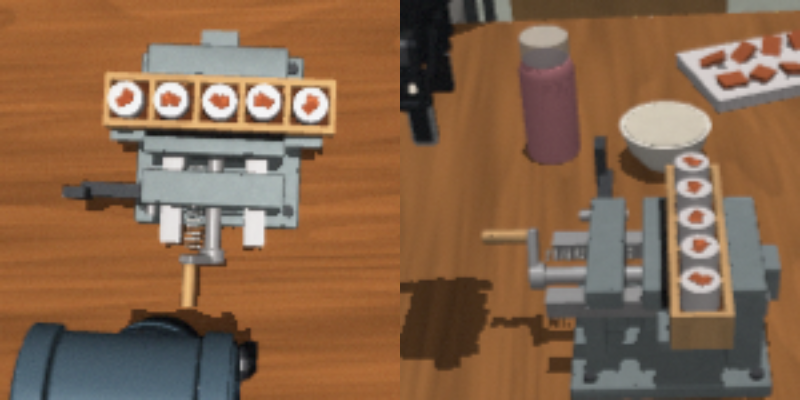

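Left (top view): all five mounts are in their pockets and the holder sits between both jaws. Right (side view): the lever tab is up, the black plate is pushed against the holder, and the bowl and flask stand where they were. Handing in.

```bash
python3 -c "
from h import *
print(order.finish_job())"
```

```text
the job is handed in; nothing more can be done
None
```

The job is handed in: the four empty pockets now hold upright spares beside the mount already there, so none are left over. The holder is clamped about 1.5 turns past the first pinch, which I judged from when it stopped moving because the clamping force itself can't be read. The bowl and flask still stand in place, and no verdict came back.

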